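Close the casting frame round a chocolate slab with two confectionery rulers

ROBOT

A 6-joint arm with a two-finger parallel gripper is mounted at the origin on the work surface. World frame = base frame: x ahead of the robot, y to its left, z up, the work surface at z = 0. Lengths are in mm, angles in rad, forces in N, time in s.
With the tool pointing down it reaches from about 350 to 775 mm from the base axis. Payload 7.3 kg.
Tool frame: the origin (TCP) lies on the mounting face of the last link; the fingertips stand 178 mm ahead of it and the grasp point (between the pads) lies 159 mm ahead of it (bot.grip_point_offset is the distance from the TCP to the grasp point, in mm); x points along the fingers, y is the direction in which the jaws open and shut, and the axes are right-handed (so a half turn about x gives the same grasp; the last joint's range is limited). The gripper opens to 92 mm and grips with 3 to 60 N. Pads are 19 mm wide; open, the fingers measure 130 mm over their backs; the gripper's body (75 mm by 190 mm) begins 47 mm behind the grasp point.
Start: joints at [-1.31, 0.342, 1.524, -0, 1.275, -0.146], TCP at [207.747, -482.15, 404.741] pointing down, gripper open.
Joint ranges: [-2.53, 2.53], [-0.77, 2.02], [0.04, 2.7], [-1, 4.14], [0.28, 2.66], [-3.11, 3.11]. Speed limits (rad/s): [2.57, 2.57, 3.14, 3.14, 3.14, 3.14].

INTERFACE

Orientations are given as [roll, pitch, yaw] about the fixed x, y, z axes, in that order (R = Rz(yaw) Ry(pitch) Rx(roll)).
In Python, from plant import bot gives the robot as it stands.
- The arm moves only by the tool arm_command, never from a script. Its argument "moves" is a list of rows, each a list of 5 numbers: the shift along the tool's x, y, z in cm, then the turn about the tool's x in degrees, then the opening, from 0 (shut) to 1 (fully open). A call has 1 to 10 rows; each row is the pose to reach, as a shift and turn from the pose measured when the call began, along the tool's axes at that moment; what a row does not reach only later rows make up. A row lasts 1/10 s, in which the tool goes at most 50 mm and 8.59 degrees, less where a joint would pass 70% of its speed; a pose out of reach is approached as far as the arm can. A call with a gripper value outside its range is refused whole. The fingers move at their own pace and stop on an object; the grip force is fixed at half the most. Time passes only in rows, so rows that repeat a pose let the fingers close. It gives the time, the measured TCP pose, the force and the opening at its end, in the units of the state.
- bot.get_obs(): the state, without advancing time (a new reading comes with each control period).
- bot.capture(name): name is "scene" or "top" or "wrist"; returns a dict with "frame" (420x560x3 uint8, blue, green, red), "K" (3x3 intrinsics, pixels), "k1" (the pictures are not rectified: a ray, as slopes to the right and down, at radius r is drawn at 1 + k1 r^2 times it, then the intrinsics apply), "origin" and "orientation" of the camera in the world; the wrist camera has in their place "T_tool_cam" (4x4, takes a point from camera to tool coordinates, whose origin is the TCP and whose axes are the tool frame's). Camera axes: x right, y down, z forward; pixel columns grow to the right and rows downward; lengths in mm; the calibration is good to about 2 mm. A picture is of the moment at which its call begins: read the wrist's pose just before it. There is no depth.
- bot.close_job(): hands the job in, once; it reports no verdict.
The state is a dict: "time": time; "joint_positions": joint angles; "dq": joint speeds; "tau": joint torques, N m; "tool_pos": TCP position; "tcp_rot": TCP orientation; "contact_force": force on the tool from outside, world axes, zero at the start; "moment": the same for the moment, N m; "grip_width": finger opening in mm.
Only numpy, scipy, OpenCV 4.12 (cv2) and the standard library are available. Lean on these libraries where they do the work, as an engineer would, in place of code of your own. Each camera call takes 0.05 s, during which the arm holds its last target.

TASK

The chocolate slab lies in the corner of the casting board's L-shaped fence; close the frame round it so that a second layer can be cast: take the longest and the shortest steel ruler from the sloping rack and stand them on edge on the board, the long one flush along the slab's open long side with its end up against the fence's short leg, the short one flush across the slab's open end with its end up against the fence's long leg, leaving no gaps. Set them down gently, keep the slab unmarked and in its corner, and leave the middle-length ruler in the rack and everything else on the bench where it stands.

Things in the scene. Friction and masses are not known exactly. Their poses are not given: they have to be found in the camera images.
- board: White casting board fixed to the bench, plate 290 x 200 x 8 mm: x -140 to 150, y -110 to 90 mm, top at z 8 mm. Origin on the bench under the middle of the slab's place. Its x is within 0.3 rad of the robot's x; it is left or right of the robot's centre line, the rack on the other side. Frame closed: long ruler's centre at x 0, y -67.5, short ruler's at x 107.5, y -7.5, both at z 23 mm.
- fence_corner (a point): Inner corner of the steel L-fence fixed on the board, at the plate's top (board x -100, y 60, z 8 mm); axes as the board's. Fence 15 mm thick, 30 mm high above the plate. Long leg: inner face in the plane y = 0 of this point, from x -15 to 230 mm. Short leg: inner face in the plane x = 0, from y -150 to 15 mm.
- slab: Set dark chocolate slab 200 x 120 x 10 mm, about 320 g, loose on the board in the fence's corner, touching both legs. Origin at the centre of its underside, 8 mm above the bench, over the board's origin; axes as the board's, x along its 200 mm. Open sides: the long one at y = -60 mm and the short one at x = +100 mm.
- rack: Fixed dark wire rack 190 mm deep, 158 mm wide, 120 mm high at the back; three rulers in lanes at y -50, 0, 50 mm. Origin on the bench 15 mm before the middle of its low front edge; x level, from the front (robot's side) to the high back, within 0.3 rad of the robot's x. The rulers' undersides lie in a plane rising 25 degrees to +x, 80 mm above the bench at x = 115 mm.
- rack_slope (a point): Point of the rack's resting plane at rack x 115, y 0, z 80 mm; axes as the rack's. Along the slope from here: 5 mm thick end stop at -103 mm (16 mm high over the plane) under the rulers' lower ends; 10 mm wide cross rails at -80 and +20 mm with 4 mm teeth, 16 mm high over the plane, 11.5 mm either side of each lane's centre. Open between and past the rails.
- ruler_long_mid (a point): Plain stainless box-section ruler (bar) 200 mm long, 15 mm wide, 30 mm high, about 280 g; the longest of three. Point: the bar's centre; x along it, y across its width, z across its height. Symmetrical: either end, face or way up will do. Starts on edge in any lane of the rack, 25 degrees nose-up: x up the slope, z up and towards the rack's front.
- ruler_short_mid (a point): Plain stainless box-section ruler (bar) 135 mm long, 15 mm wide, 30 mm high, about 190 g; the shortest of three. Point: the bar's centre; x along it, y across its width, z across its height. Symmetrical: either end, face or way up will do. Starts on edge in any lane of the rack, 25 degrees nose-up: x up the slope, z up and towards the rack's front.
- ruler_spare_mid (a point): Plain stainless box-section ruler (bar) 166 mm long, 15 mm wide, 30 mm high, about 230 g; the middle one of three. Point: the bar's centre; x along it, y across its width, z across its height. Symmetrical: either end, face or way up will do. Starts on edge in any lane of the rack, 25 degrees nose-up: x up the slope, z up and towards the rack's front. Not needed.
- bottle: Loose clear plastic squeeze bottle, 54 mm across, 195 mm high, standing near the middle line between board and rack. Origin at the centre of its foot, z up.
- ramekin: Loose white ceramic ramekin, 80 mm across, 45 mm high, on the bench beside the board's open long side. Origin at the centre of its foot.
- cutter: Loose steel ring cutter, 68 mm across, 45 mm high, standing on the bench close to the rack's +y side. Origin at the centre of its lower rim.
- palette: Loose palette knife, 265 mm long, lying on the bench far to the robot's right. Origin at its middle, on the bench, x along it.
- dariole: Loose small aluminium pudding mould standing mouth down, 50 mm across at its foot, 38 mm at its top, 50 mm high, on the bench just off the board's +x edge. Origin at the centre of its foot.
- jug: Loose steel jug with a handle, 84 mm across, 95 mm high, near the robot's left. Origin at the centre of its foot.
- salt: Loose glass salt jar, 56 mm across, 75 mm high, between the jug and the steel pan on the robot's left. Origin at the centre of its foot.
Not all that is in view belongs to the job. What is shaped like the part that bears ruler_long_mid but green is not meant. Leave any orange look-alike of the slab alone.

How it is judged (in metres and radians):
At the end, for the whole second after the job is handed in: Both rulers stand on edge, flat on the board and at rest, each parallel to its side of the slab within 0.015 rad, gap at its middle under 2 mm, one end within 2.5 mm of the fence leg it meets; the slab lies flat within 2 mm of both fence legs; spare ruler in the rack (y of ruler_long_mid in the frame of slab between -0.0695 and -0.066 m and x of ruler_long_mid in the frame of board between -0.0015 and 0.0025 m and x of ruler_short_mid in the frame of slab between 0.106 and 0.1095 m and y of ruler_short_mid in the frame of board between -0.01 and -0.006 m and angle between the x axis of ruler_long_mid and the x axis of board, either way round below 0.015 rad and angle between the z axis of each of ruler_long_mid, ruler_short_mid and the z axis of board, either way round below 0.03 rad and z of ruler_long_mid in the frame of board between 0.0215 and 0.0245 m and angle between the x axis of ruler_short_mid and the y axis of board, either way round below 0.015 rad and z of ruler_short_mid in the frame of board between 0.0215 and 0.0245 m and x of slab in the frame of board between -0.0015 and 0.002 m and y of slab in the frame of board between -0.002 and 0.0015 m and z of slab in the frame of board between 0.006 and 0.0095 m and distance of ruler_spare_mid from where it was at the start of the episode below 0.02 m and linear speed of each of ruler_long, ruler_short below 0.01 m/s); the robot touches nothing.
It fails at once if the middle-length ruler is shifted by more than 20 mm (distance of ruler_spare_mid from where it was at the start of the episode above 0.02 m).
It fails at once if a bystander (bottle, ramekin, cutter, palette knife, jug, salt jar, mould) is shifted by more than 25 mm (distance of any of bottle, ramekin, cutter, palette, jug, salt, dariole from where it was at the start of the episode above 0.025 m).
It fails at once if a standing bystander is knocked over (angle between any of bottle, ramekin, cutter, jug, salt, dariole's own z axis and vertical above 0.5 rad).
It fails at once if a ruler is let fall (faster than 0.45 m/s out of the gripper, a drop of 10 mm) or is slammed on to the board or slab (over 60 N) (contact force between any of ruler_long, ruler_short and board above 60 N or contact force between any of ruler_long, ruler_short and slab above 60 N or (linear speed of ruler_long above 0.45 m/s and contact force between the fingers and ruler_long below 0.1 N) or (linear speed of ruler_short above 0.45 m/s and contact force between the fingers and ruler_short below 0.1 N)).
It fails at once if the gripper digs into the chocolate slab (over 25 N) (contact force between the fingers and slab above 25 N).
It also fails if it takes over 72 s, if anything falls off the work surface, if the arm or the gripper's body presses on something with over 40 N, if the wrist force passes 120 N, or if a joint passes its speed limit or range.

## Working session

There is one attempt and no reset: what is moved stays moved. The work goes in short steps, Python scripts to look and compute and a tool call to move; the robot and the scene stay as the last step left them, time stands still between calls to the robot, and variables do not carry over. Pictures are saved under pics/ and viewed, and the job is handed in when it is done.

Besides the shell and the picture viewer there is one more tool, called in YAML: its name, and indented under it one key for each argument. arm_command: Moves the arm, as the interface text tells. Its arguments: {"type":"object","properties":{"moves":{"type":"array"}},"required":["moves"]}

```bash
ls; mkdir -p pics
python3 - <<'E'
from plant import bot
import cv2
o=bot.get_obs();print(o)
for n in("scene","top","wrist"):
    c=bot.capture(n);cv2.imwrite(f"pics/{n}0.png",c["frame"])
    print(n,{k:v for k,v in c.items() if k!="frame"})
E
```

```text
pics
{'time': 0.0, 'joint_positions': array([-1.30999417e+00,  3.42728084e-01,  1.52500970e+00,  1.96259905e-05,
        1.27538033e+00, -1.45990057e-01]), 'dq': array([ 0.00068466,  0.00162072, -0.00024185, -0.00125638,  0.00054439,
       -0.00042624]), 'tau': array([ 2.63876434e-03, -4.31236768e+01, -2.44219673e+01,  7.20252050e-02,
        5.60091133e-02, -1.40013376e-04]), 'tool_pos': array([ 207.71828306, -482.01902036,  404.0445199 ]), 'tcp_rot': array([-1.72908831,  1.56927075,  1.81929083]), 'contact_force': array([ 0.55375679, -0.16143576,  0.17116761]), 'moment': array([-0.05372257, -0.00921849,  0.02161898]), 'grip_width': 91.79002881143545}
scene {'K': array([[380.10455017,   0.        , 280.49822322],
       [  0.        , 380.10455017, 207.73082345],
       [  0.        ,   0.        ,   1.        ]]), 'k1': -0.0725519380395471, 'origin': array([1213.35306347,  481.0016153 ,  819.43482771]), 'orientation': array([-2.24314514,  0.01605111,  2.12140739])}
top {'K': array([[495.66282445,   0.        , 274.0071875 ],
       [  0.        , 495.66282445, 205.7987491 ],
       [  0.        ,   0.        ,   1.        ]]), 'k1': 0.022587152616264518, 'origin': array([ 336.56756641,    3.61641929, 1547.09939665]), 'orientation': array([-3.07348396, -0.0070506 , -1.56230473])}
wrist {'K': array([[329.61678914,   0.        , 278.41233851],
       [  0.        , 329.61678914, 209.00170161],
       [  0.        ,   0.        ,   1.        ]]), 'k1': -0.046019387802472916, 'T_tool_cam': array([[-2.47282576e-04, -2.75239754e-01,  9.61375586e-01,
         2.06464045e+01],
       [ 9.99999969e-01, -4.12300046e-05,  2.45413380e-04,
        -3.70976766e-01],
       [-2.79099985e-05,  9.61375617e-01,  2.75239756e-01,
        -7.21275562e+01],
       [ 0.00000000e+00,  0.00000000e+00,  0.00000000e+00,
         1.00000000e+00]])}
```

View pics/scene0.png

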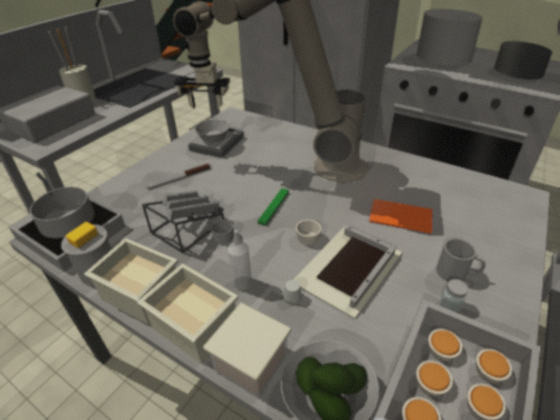

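View pics/top0.png

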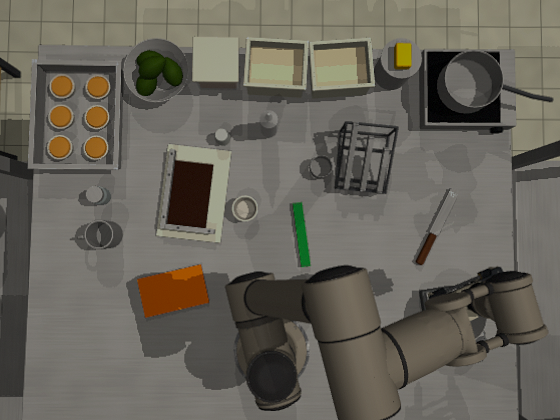

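View pics/wrist0.png

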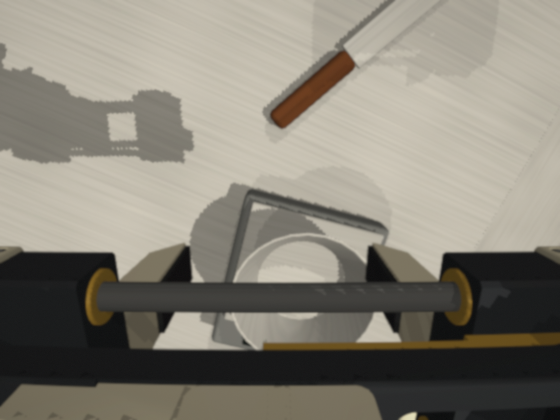

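```bash
cat > h.py <<'E'
import numpy as np, cv2
from scipy.spatial.transform import Rotation as R
from scipy.optimize import least_squares
def rot(rpy): return R.from_euler('xyz',rpy).as_matrix()
def campose(c,obs=None):
    if 'origin' in c: return np.array(c['origin']),rot(c['orientation'])
    T=c['T_tool_cam'];Rt=rot(obs['tcp_rot'])
    return np.array(obs['tool_pos'])+Rt@T[:3,3],Rt@T[:3,:3]
def proj(P,K,k1,o,Rc):
    p=(np.atleast_2d(P)-o)@Rc
    s=p[:,:2]/p[:,2:]
    r2=(s**2).sum(1,keepdims=True)
    s=s*(1+k1*r2)
    return s@K[:2,:2].T+K[:2,2]
def ray(uv,K,k1,o,Rc):
    d=(np.atleast_2d(np.float64(uv))-K[:2,2])/np.array([K[0,0],K[1,1]])
    s=d.copy()
    for _ in range(20): s=d/(1+k1*(s**2).sum(1,keepdims=True))
    return np.c_[s,np.ones(len(s))]@Rc.T
def atz(uv,z,K,k1,o,Rc):
    r=ray(uv,K,k1,o,Rc); return o+r*((z-o[2])/r[:,2])[:,None]
def crop(src,x0,y0,x1,y1,s,out):
    im=cv2.imread(src)[y0:y1,x0:x1]
    im=cv2.resize(im,None,fx=s,fy=s,interpolation=cv2.INTER_CUBIC)
    for x in range((x0+9)//10*10,x1,10):
        cv2.line(im,((x-x0)*s,0),((x-x0)*s,6 if x%50 else 14),(0,255,255),1)
        if x%20==0: cv2.putText(im,str(x),((x-x0)*s+2,16),0,.4,(0,255,255),1)
    for y in range((y0+9)//10*10,y1,10):
        cv2.line(im,(0,(y-y0)*s),(6 if y%50 else 14,(y-y0)*s),(0,255,255),1)
        if y%20==0: cv2.putText(im,str(y),(8,(y-y0)*s+4),0,.4,(0,255,255),1)
    cv2.imwrite(out,im)
E
python3 - <<'E'
from h import *
from plant import bot
for n in("scene","top"):
    c=bot.capture(n);o,Rc=campose(c);np.savez(n,K=c['K'],k1=c['k1'],o=o,Rc=Rc)
crop('pics/top0.png',145,130,260,255,5,'pics/tb.png')
crop('pics/top0.png',290,105,410,205,6,'pics/tr.png')
crop('pics/scene0.png',280,200,420,320,5,'pics/sb.png')
crop('pics/scene0.png',130,175,260,295,5,'pics/sr.png')
E
```

```text
(no output)
```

View pics/tb.png

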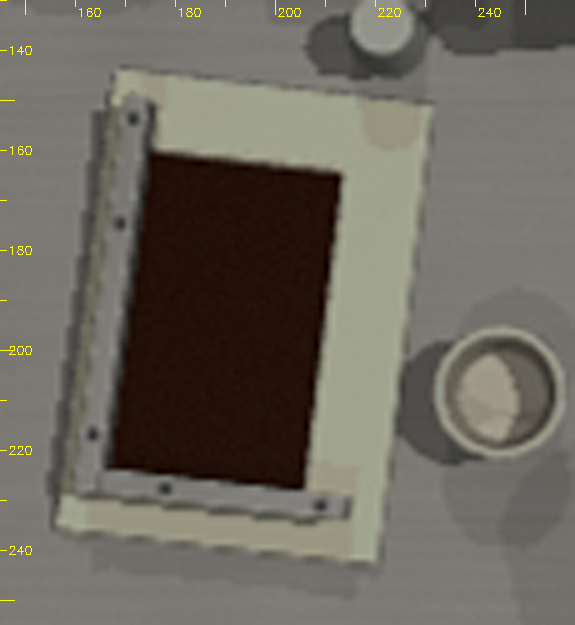

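View pics/tr.png

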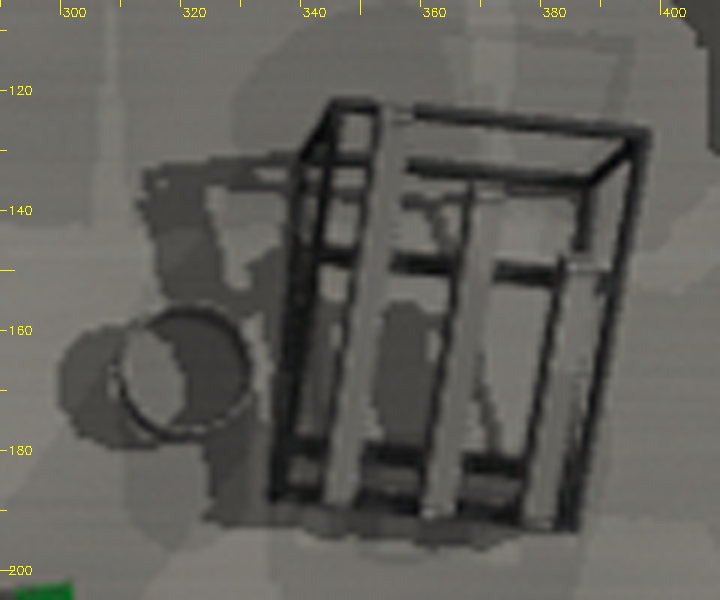

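View pics/sb.png

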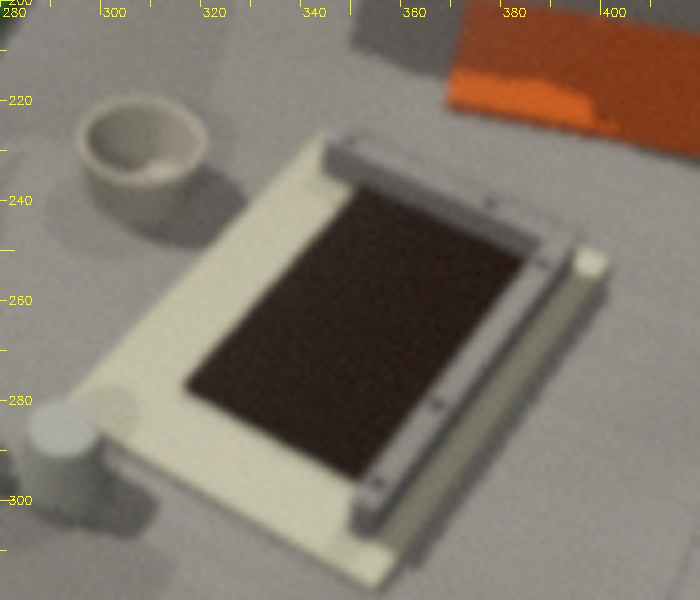

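View pics/sr.png

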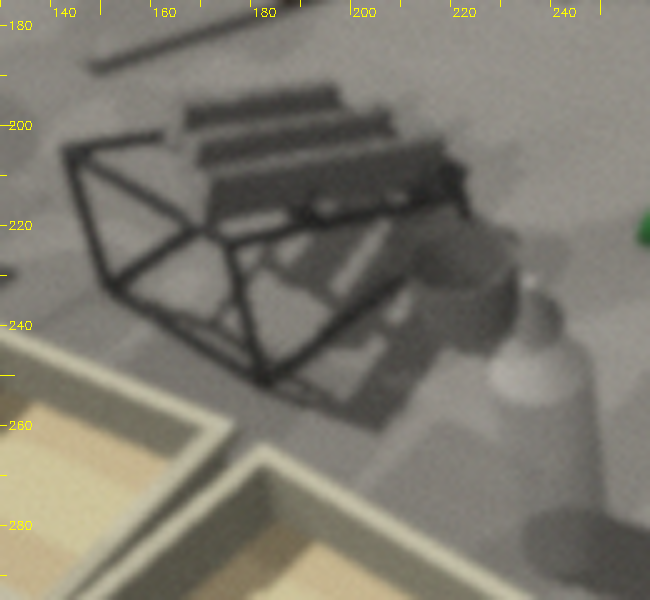

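```bash
cat > fit.py <<'E'
from h import *
C={n:dict(np.load(n+'.npz')) for n in('scene','top')}
def rf(p,P):
    x,y,a=p;c,s=np.cos(a),np.sin(a);P=np.array(P,float)
    return np.c_[x+c*P[:,0]-s*P[:,1],y+s*P[:,0]+c*P[:,1],P[:,2]]
def px(q,s,o): return (np.array(q,float)+.5)/s-.5+np.array(o)
tb=[(150,90,8,117,70),(150,-110,8,433,104),(-140,-110,8,378,563),(-140,90,8,54,530),(100,-60,18,344,172),(100,60,18,153,152),(-100,-60,18,303,490),(-100,60,18,105,468)]
sb=[(150,90,8,378,588),(-140,-110,8,325,133),(100,-60,18,183,385),(-100,-60,18,360,188),(100,60,18,357,478)]
c25,s25=np.cos(np.radians(25)),np.sin(np.radians(25))
def sl(s,y,n): return (115+s*c25-n*s25,y,80+s*s25+n*c25)
T=[]
for y,L,lo,hi in((50,200,(325,357,500),(382,412,122)),(0,166,(421,456,514),(470,500,205)),(-50,135,(525,556,527),(566,597,275))):
    for k,d in((0,7.5),(1,-7.5)):
        T.append(sl(-100.5,y+d,30)+(lo[k],lo[2])); T.append(sl(-100.5+L,y+d,30)+(hi[k],hi[2]))
def solve(sets,x0):
    def f(p):
        e=[]
        for cam,arr,s,o in sets:
            arr=np.array(arr); e.append((proj(rf(p,arr[:,:3]),**C[cam])-px(arr[:,3:],s,o)).ravel())
        return np.concatenate(e)
    r=least_squares(f,x0,loss='soft_l1');return r.x,f(r.x).reshape(-1,2)
if __name__=='__main__':
    np.set_printoptions(suppress=True,precision=2)
    for nm,sets in(('top',[('top',tb,5,(145,130))]),('scene',[('scene',sb,5,(280,200))]),('both',[('top',tb,5,(145,130)),('scene',sb,5,(280,200))])):
        x,e=solve(sets,[400,250,0]);print(nm,x.round(4));print(e.round(1).tolist())
    x,e=solve([('top',T,6,(290,105))],[450,-200,0]);print('rack',x.round(4));print(e.round(1).tolist())
E
python3 fit.py
```

```text
top [476.54 254.12  -0.11]
[[-0.2, -0.5], [0.1, 0.1], [-0.2, 0.5], [0.3, -0.3], [-0.2, -0.1], [-0.5, -0.5], [-0.1, 0.4], [0.8, 0.3]]
scene [477.47 256.75  -0.11]
[[-0.8, 0.4], [-0.5, -0.6], [-0.2, -0.6], [0.3, -0.8], [3.2, 1.5]]
both [476.69 254.91  -0.11]
[[-0.4, -0.5], [-0.1, 0.1], [-0.4, 0.5], [0.0, -0.3], [-0.5, -0.1], [-0.7, -0.6], [-0.3, 0.3], [0.5, 0.2], [-1.3, -0.1], [-0.9, -0.9], [-0.6, -1.1], [-0.2, -1.2], [2.7, 1.0]]
rack [ 471.96 -271.44   -0.08]
[[-0.1, 2.0], [-0.4, -0.9], [-0.4, 2.4], [-0.2, -0.4], [0.5, 1.1], [0.6, -1.6], [-0.3, 1.5], [0.8, -1.1], [-0.2, 0.3], [0.2, -1.3], [-0.4, 0.7], [0.2, -0.9]]
```

```bash
cat > go.py <<'E'
from h import *
from plant import bot
def tgt(grip,ang,o=None):
    """grip: world xyz of grasp point; ang: world angle (rad) of bar-direction = tool z axis mod pi. returns cm shifts, turn deg"""
    o=o or bot.get_obs(); Rt=rot(o['tcp_rot']); p=o['tool_pos']
    g=p+Rt[:,0]*bot.grip_point_offset
    sh=Rt.T@(np.array(grip)-g)/10
    cur=np.arctan2(Rt[1,2],Rt[0,2]); d=(ang-cur+np.pi/2)%np.pi-np.pi/2
    # rotation about tool x (pointing down) by +t turns world yaw by -t
    return sh.round(2), round(-np.degrees(d),2), g.round(1), round(cur,4), Rt[:,0].round(4)
E
python3 - <<'E'
from go import *
o=bot.get_obs(); print(rot(o['tcp_rot']).round(3))
x,y,a=471.96,-271.44,-.08
print(a); c,s=np.cos(a),np.sin(a)
# grasp over rack x=60,y=-0 z=300
P=[x+c*60,y+s*60,290]
print(P,tgt(P,a))
E
```

```text
[[-0.     0.396 -0.918]
 [ 0.001 -0.918 -0.396]
 [-1.    -0.001 -0.   ]]
-0.08
[np.float64(531.7681023781571), np.float64(-276.23488163815034), 290] (array([ -4.47,  -6.08, -37.9 ]), np.float64(27.89), array([ 207.7, -482. ,  245.2]), np.float64(-2.7348), array([-2.e-04,  6.e-04, -1.e+00]))
```

arm_command:
  moves:
    - [-4.5,-1,-5,8,1]
    - [-4.5,-2,-10,15,1]
    - [-4.5,-3,-14,21,1]
    - [-4.5,-4,-19,28,1]
    - [-4.5,-5,-24,28,1]
    - [-4.5,-6,-29,28,1]
    - [-4.5,-6,-34,28,1]
    - [-4.5,-6,-38,28,1]
    - [-4.5,-6,-38,28,0.35]
    - [-4.5,-6,-38,28,0.35]

```text
time: 1.25
tool_pos: [533.7, -276.0, 448.6]
tcp_rot: [-0.519, 1.569, 2.543]
contact_force: [0.1, -0.4, -0.2]
grip_width: 80.3
```

```bash
cat > shot.py <<'E'
import sys
from go import *
n=sys.argv[1]
o=bot.get_obs();c=bot.capture('wrist');cv2.imwrite(f'pics/{n}.png',c['frame'])
oo,Rc=campose(c,o);np.savez(n,K=c['K'],k1=c['k1'],o=oo,Rc=Rc)
print(o['time'],o['tool_pos'],o['contact_force'],o['grip_width'])
E
python3 shot.py w1
```

```text
1.25 [ 533.69907592 -275.96776496  448.59643652] [ 0.14156091 -0.35081697 -0.16934426] 80.30450176759616
```

View pics/w1.png

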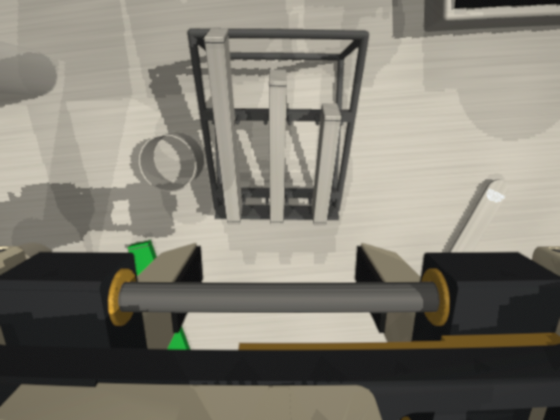

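Run:
```python
from h import *
crop('pics/w1.png',185,20,375,130,4,'pics/w1a.png')
crop('pics/w1.png',195,130,365,230,4,'pics/w1b.png')
```

```text
(no output)
```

View pics/w1a.png

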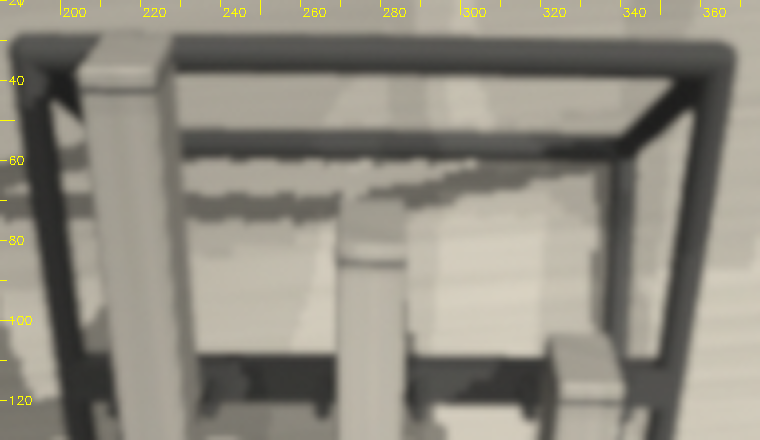

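View pics/w1b.png

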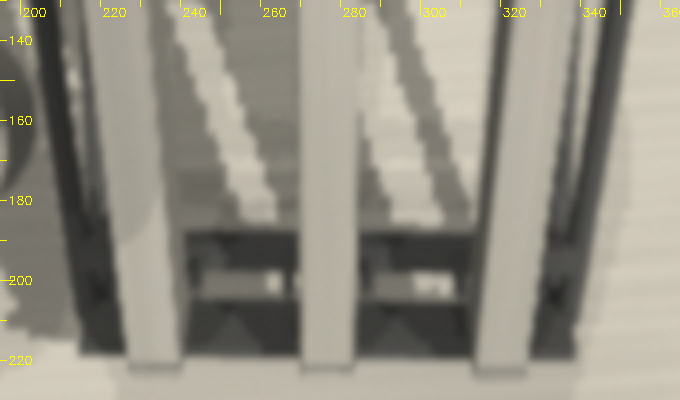

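```bash
cat > fr.py <<'E'
from fit import *
C['w1']=dict(np.load('w1.npz'))
A=[];B=[]
for y,L,lo,hi in((50,200,(130,182,376),(80,157,70)),(0,166,(301,352,376),(338,405,246)),(-50,135,(474,526,378),(557,624,384))):
    for k,d in((0,7.5),(1,-7.5)):
        B.append(sl(-100.5,y+d,30)+(lo[k],lo[2])); A.append(sl(-100.5+L,y+d,30)+(hi[k],hi[2]))
S=[('w1',A,4,(185,20)),('w1',B,4,(195,130))]
x,e=solve(S,[470,-270,-.08]);print(x.round(4));print(e.round(1).tolist())
im=cv2.imread('pics/w1.png')
for y,L in((50,200),(0,166),(-50,135)):
  for n in (0,30):
    q=proj(rf(x,[sl(-100.5+a,y+b,n) for a,b in((0,-7.5),(L,-7.5),(L,7.5),(0,7.5))]),**C['w1'])
    cv2.polylines(im,[np.int32(q*8)],True,(0,0,255),1,cv2.LINE_AA,3)
cv2.imwrite('pics/ov1.png',cv2.resize(im[20:240,180:380],None,fx=2.7,fy=2.7))
E
python3 fr.py
```

```text
[ 4.719104e+02 -2.691005e+02 -8.960000e-02]
[[-0.9, -0.6], [-0.9, -0.6], [-0.5, -0.6], [0.7, -0.4], [0.8, 0.2], [0.7, 0.4], [-0.0, 0.1], [-0.1, 0.3], [0.2, 0.6], [0.4, 0.7], [-0.0, 0.5], [-0.2, 0.6]]
```

View pics/ov1.png

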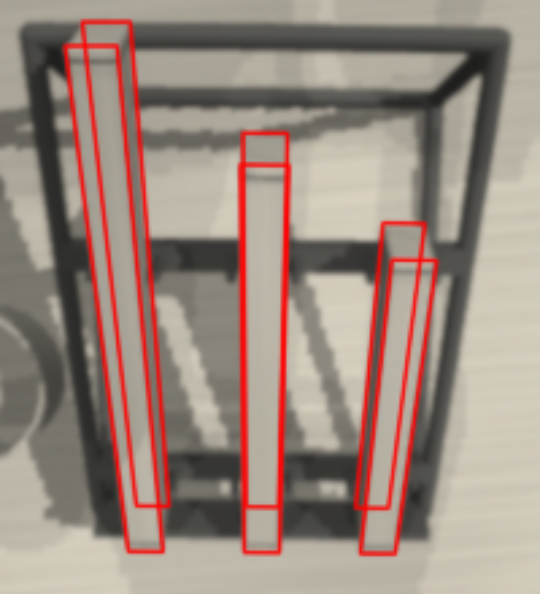

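Run:
```python
from go import *
from fit import rf
p=[471.91,-269.1,-.0896]
for z in (190,111.6):
    g=rf(p,[(104.4,50,z)])[0]; print(g,tgt(g,p[2]))
```

```text
[ 580.36521838 -228.64229856  190.        ] (array([ 9.98, -5.15, -4.39]), np.float64(0.47), array([ 532.6, -276.5,  289.8]), np.float64(3.0603), array([-1.4e-03,  9.0e-04, -1.0e+00]))
[ 580.36521838 -228.64229856  111.6       ] (array([17.82, -5.15, -4.4 ]), np.float64(0.47), array([ 532.6, -276.5,  289.8]), np.float64(3.0603), array([-1.4e-03,  9.0e-04, -1.0e+00]))
```

arm_command:
  moves:
    - [0,-3,-2,0.5,0.32]
    - [2,-5.15,-4.4,0.5,0.32]
    - [6,-5.15,-4.4,0.5,0.32]
    - [10,-5.15,-4.4,0.5,0.32]
    - [10,-5.15,-4.4,0.5,0.32]
    - [10,-5.15,-4.4,0.5,0.32]

```text
time: 1.9
tool_pos: [580.1, -230.0, 349.9]
tcp_rot: [-0.359, 1.569, 2.69]
contact_force: [0.7, -0.7, 0.3]
grip_width: 30.5
```

```bash
python3 shot.py w2
python3 - <<'E'
from fit import *
from go import tgt
C['w2']=dict(np.load('w2.npz'))
x=[471.91,-269.1,-.0896]
im=cv2.imread('pics/w2.png')
for y,L in((50,200),(0,166)):
    q=proj(rf(x,[sl(-100.5+a,y+b,30) for a,b in((0,-7.5),(L,-7.5),(L,7.5),(0,7.5))]),**C['w2'])
    cv2.polylines(im,[np.int32(q*8)],True,(0,0,255),1,cv2.LINE_AA,3)
cv2.imwrite('pics/ov2.png',im)
g=rf(x,[(104.4,50,111.6)])[0]; print(g,tgt(g,x[2]))
E
```

```text
1.9 [ 580.09628993 -229.98338256  349.94352415] [ 0.66382924 -0.65171693  0.33229717] 30.46957028704808
[ 580.36521838 -228.64229856  111.6       ] (array([ 8.06, -0.15,  0.06]), np.float64(-0.12), array([ 580.7, -230.1,  192.2]), np.float64(3.0499), array([ 1.2e-03, -7.0e-04, -1.0e+00]))
```

View pics/ov2.png

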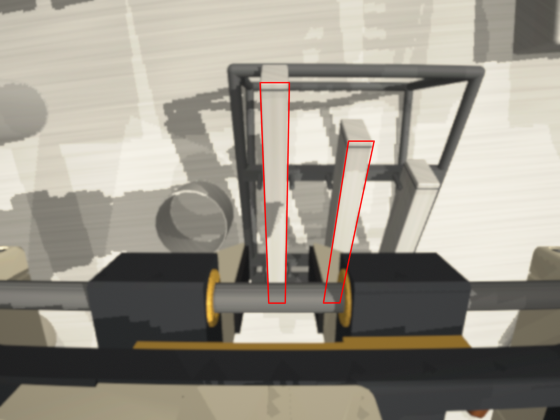

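arm_command:
  moves:
    - [3,-0.15,0.05,0,0.32]
    - [6,-0.15,0.05,0,0.32]
    - [7.5,-0.15,0.05,0,0.32]
    - [8.05,-0.15,0.05,0,0.32]
    - [8.05,-0.15,0.05,0,0.32]

```text
time: 2.45
tool_pos: [580.5, -229.2, 272.5]
tcp_rot: [2.719, 1.567, -0.515]
contact_force: [1.2, -0.2, 0.5]
grip_width: 29.5
```

```bash
python3 shot.py w3;  python3 - <<'E'
from go import *
print(tgt([0,0,0],-.0896)[2:])
E
```

```text
2.45 [ 580.54047356 -229.16871945  272.49846296] [ 1.21234501 -0.18260354  0.53111019] 29.489094536979565
(array([ 581.4, -229.5,  113.8]), np.float64(3.0494), array([ 0.0042, -0.0023, -1.    ]))
```

View pics/w3.png

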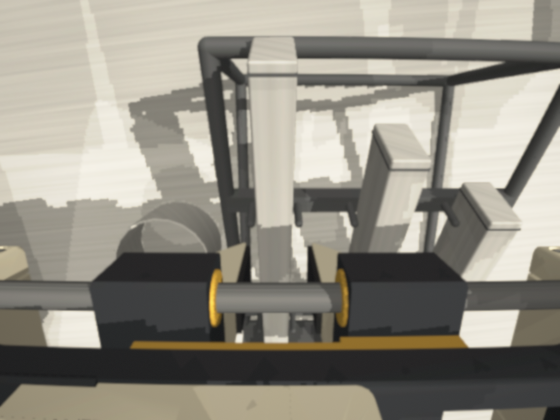

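arm_command:
  moves:
    - [0.25,0,0,0,0.32]
    - [0.25,0,0,0,0.1]
    - [0.25,0,0,0,0]
    - [0.25,0,0,0,0]
    - [0.25,0,0,0,0]
    - [0.25,0,0,0,0]

```text
time: 3.1
tool_pos: [580.8, -229.0, 271.1]
tcp_rot: [2.768, 1.566, -0.466]
contact_force: [-0.7, 2.1, 5.3]
grip_width: 15.0
```

arm_command:
  moves:
    - [-0.5,0,0,0,0]
    - [-1.5,0,0,0,0]
    - [-3,0,0,0,0]
    - [-5,0,0,0,0]
    - [-7.5,0,0,0,0]
    - [-10,0,0,0,0]
    - [-13,0,0,0,0]
    - [-16,0,0,0,0]
    - [-16,0,0,0,0]

```text
time: 4.0
tool_pos: [580.3, -228.8, 436.2]
tcp_rot: [2.737, 1.556, -0.497]
contact_force: [-0.1, -0.3, -3.2]
grip_width: 14.5
```

```bash
python3 shot.py w4;python3 - <<'E'
from go import *
c=bot.capture('scene');cv2.imwrite('pics/s4.png',c['frame']);crop('pics/s4.png',130,90,290,230,4,'pics/s4c.png')
E
```

```text
4.0 [ 580.25028646 -228.7661404   436.21491267] [-0.06510108 -0.32447979 -3.16549753] 14.510831914367555
```

View pics/w4.png

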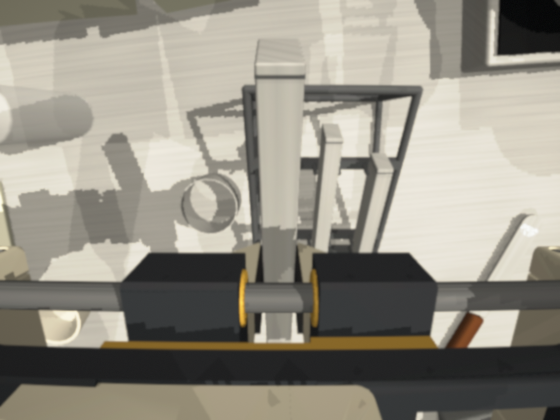

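View pics/s4c.png

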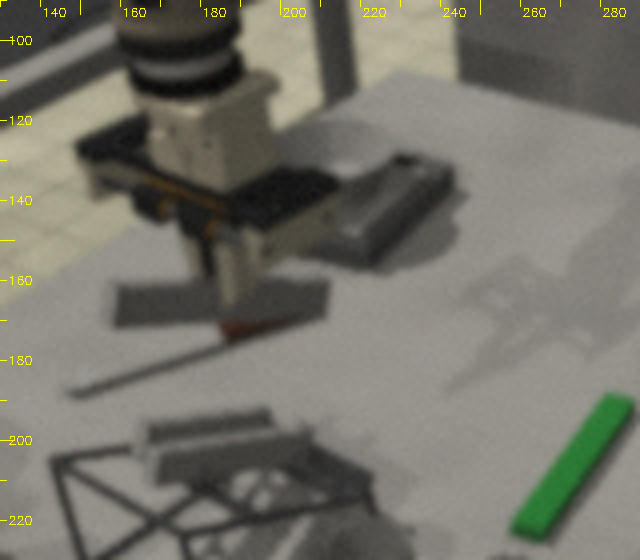

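Run:
```python
from fit import *
np.set_printoptions(suppress=True,precision=1)
for n,uv,z in(('bottle top',(270,115),195),('ram',(245,208),45),('cutter',(320,167),45),('green a',(296,204),15),('green b',(306,266),15),('dariole',(221,135),50)):
    print(n,atz([uv],z,**C['top']))
print('bottle foot scene',atz([(240,285)],0,**C['scene']))
```

```text
bottle top [[680.6   8.1 195. ]]
ram [[431.6  81.9  45. ]]
cutter [[ 559.2 -145.6   45. ]]
green a [[447.4 -74.4  15. ]]
green b [[ 256.6 -106.2   15. ]]
dariole [[654.  157.6  50. ]]
bottle foot scene [[692.8  14.2   0. ]]
```

Run:
```python
from go import *
print(tgt([520,-15,130],-.09))
```

```text
(array([ 14.09, -20.78,   8.07]), np.float64(-0.12), array([ 580.6, -229. ,  271.7]), np.float64(3.0495), array([ 0.0048, -0.0026, -1.    ]))
```

arm_command:
  moves:
    - [0,-2,1,0,0]
    - [0,-5,2,0,0]
    - [0,-9,3.5,0,0]
    - [0,-13,5,0,0]
    - [0,-17,6.5,0,0]
    - [2,-20,8,0,0]
    - [6,-20.8,8,0,0]
    - [10,-20.8,8,0,0]
    - [13,-20.8,8,0,0]
    - [14,-20.8,8,0,0]

```text
time: 5.1
tool_pos: [518.1, -14.0, 285.4]
tcp_rot: [0.285, 1.566, -2.948]
contact_force: [-0.0, -0.2, -4.6]
grip_width: 14.9
```

```bash
python3 shot.py w5;python3 - <<'E'
from go import *
print(tgt([520,-15,80],-.09))
c=bot.capture('scene');cv2.imwrite('pics/s5.png',c['frame']);crop('pics/s5.png',190,100,350,230,4,'pics/s5c.png')
E
```

```text
5.1 [518.1297815  -14.01996413 285.41026312] [-0.04686074 -0.23669622 -4.59885458] 14.875188824644091
(array([ 4.66,  0.04, -0.22]), np.float64(-0.12), array([518. , -14.4, 126.6]), np.float64(3.0495), array([-0.0037, -0.0011, -1.    ]))
```

View pics/s5c.png

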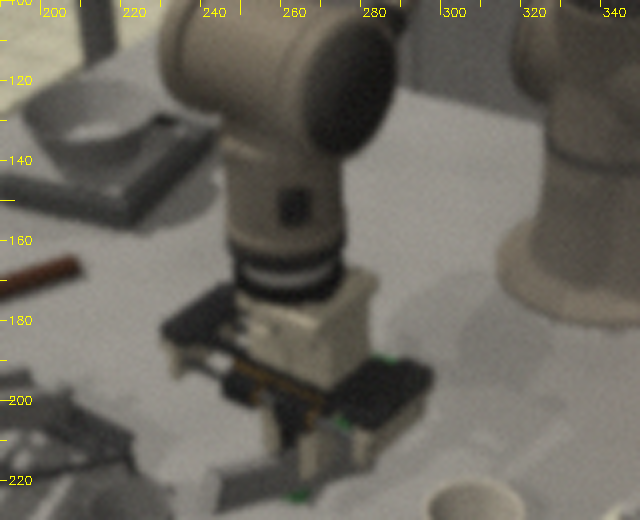

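View pics/w5.png

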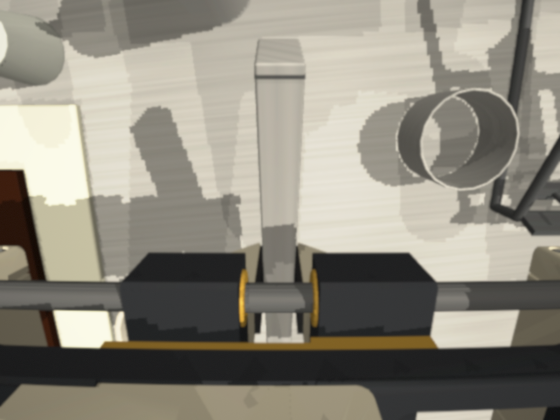

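Still pitched at 25°. Lower onto open bench, watching the force.

arm_command:
  moves:
    - [2,0,0,0,0]
    - [3.5,0,0,0,0]
    - [4.5,0,0,0,0]
    - [5.5,0,0,0,0]
    - [6,0,0,0,0]

```text
time: 5.7
tool_pos: [520.3, -14.7, 228.6]
tcp_rot: [2.654, 1.567, -0.58]
contact_force: [4.1, 0.2, 2.4]
grip_width: 14.9
```

arm_command:
  moves:
    - [0.5,0,0,0,0]
    - [0.8,0,0,0,0]
    - [1.1,0,0,0,0]

```text
time: 6.0
tool_pos: [520.7, -14.9, 218.1]
tcp_rot: [2.766, 1.565, -0.468]
contact_force: [2.6, -0.9, 1.0]
grip_width: 14.2
```

arm_command:
  moves:
    - [0.4,0,0,0,0]
    - [0.8,0,0,0,0]
    - [1.2,0,0,0,0]
    - [1.2,0,0,0,0]

```text
time: 6.4
tool_pos: [520.4, -14.8, 205.3]
tcp_rot: [2.59, 1.567, -0.644]
contact_force: [1.4, -0.0, -1.2]
grip_width: 14.6
```

```bash
python3 shot.py w6
```

```text
6.4 [520.35261361 -14.83797624 205.25348741] [ 1.43780894 -0.03421662 -1.18569851] 14.605490063799875
```

View pics/w6.png

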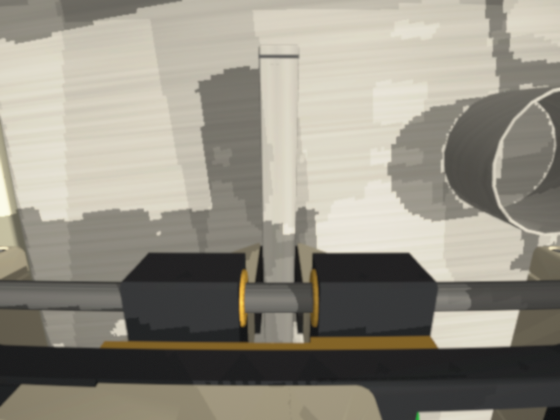

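arm_command:
  moves:
    - [0.3,0,0,0,0]
    - [0.6,0,0,0,0]
    - [0.8,0,0,0,0]
    - [0.8,0,0,0,0]

```text
time: 6.85
tool_pos: [520.2, -14.9, 197.1]
tcp_rot: [2.454, 1.568, -0.78]
contact_force: [2.0, -0.3, -1.4]
grip_width: 14.9
```

arm_command:
  moves:
    - [0.2,0,0,0,0]
    - [0.3,0,0,0,0]
    - [0.4,0,0,0,0]
    - [0.4,0,0,0,0]

```text
time: 7.25
tool_pos: [520.2, -14.8, 193.6]
tcp_rot: [2.49, 1.568, -0.744]
contact_force: [-0.7, 0.1, 4.9]
grip_width: 14.8
```

arm_command:
  moves:
    - [0.1,0,0,0,0]
    - [0.2,0,0,0,0]
    - [0.2,0,0,0,0]

```text
time: 7.55
tool_pos: [520.1, -14.8, 193.5]
tcp_rot: [2.586, 1.567, -0.648]
contact_force: [-4.3, 0.4, 18.1]
grip_width: 14.5
```

```bash
python3 shot.py w7
python3 - <<'E'
from go import *
print(tgt([520,-15,34],-.09))
E
```

```text
7.55 [520.1104568  -14.80221652 193.54461531] [-4.25196826  0.37833223 18.08686072] 14.45646626776697
(array([ 0.03, -0.01,  0.06]), np.float64(-0.13), array([520.6, -15.2,  34.3]), np.float64(3.0494), array([ 0.0031, -0.0024, -1.    ]))
```

View pics/w7.png

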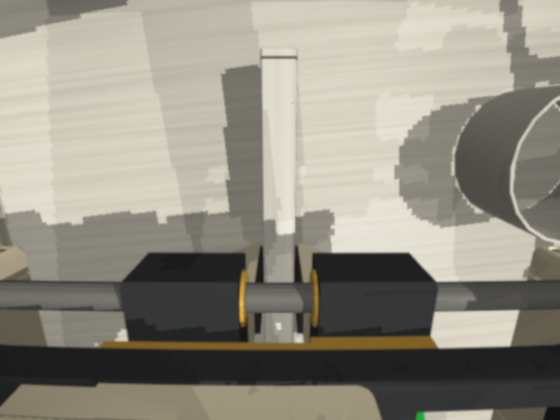

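Run:
```python
from fit import *
from go import tgt,bot
crop('pics/w7.png',245,35,315,105,8,'pics/w7c.png')
C['w7']=dict(np.load('w7.npz'))
e=atz([(262,49),(297,49),(279.5,49)],30,**C['w7']);print(e)
g=np.array([520.3,-15.1]);print((e[2,:2]-g), np.hypot(*(e[2,:2]-g)))
o=bot.get_obs();print(o['contact_force'],tgt([0,0,0],0,o)[2:])
```

```text
[[618.66759013 -18.32114322  30.        ]
 [617.38505469 -32.29179274  30.        ]
 [618.01841896 -25.30469028  30.        ]]
[ 97.71841896 -10.20469028] 98.24980970840473
[-5.02964172  0.97037221 20.28527777] (array([520.6, -15.2,  34.3]), np.float64(3.0494), array([ 0.0031, -0.0024, -1.    ]))
```

View pics/w7c.png

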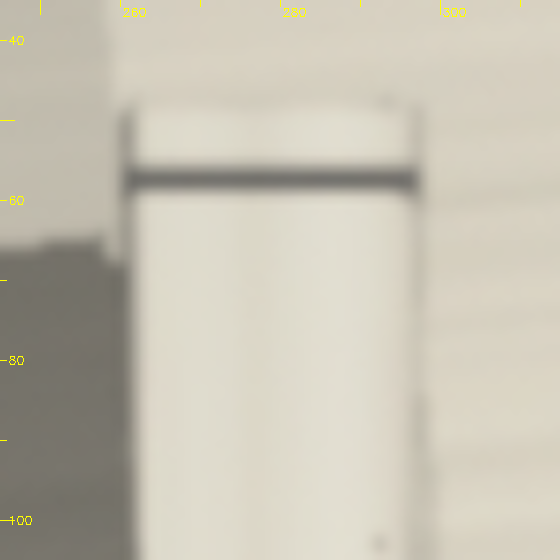

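Run:
```python
from fit import *
from go import tgt
b=[476.69,254.5,-.11]
for q in solve([('top',tb,5,(145,130)),('scene',sb[:4],5,(280,200))],[400,250,0])[:1]: print(q.round(4))
g=rf(b,[(0,-80,150)])[0];print(g,tgt(g,b[2]))
```

```text
[ 4.767233e+02  2.554290e+02 -1.043000e-01]
[467.90773593 174.98351216 150.        ] (array([-11.63, -18.43,   6.96]), np.float64(1.02), array([520.6, -15.2,  34.3]), np.float64(3.0494), array([ 0.0031, -0.0024, -1.    ]))
```

arm_command:
  moves:
    - [-1,0,0,0,0]
    - [-4,0,0,0,0]
    - [-8,0,0,0,0]
    - [-11.6,-2,1,0,0]
    - [-11.6,-6,2,0.5,0]
    - [-11.6,-10,4,1,0]
    - [-11.6,-14,5.5,1,0]
    - [-11.6,-17,7,1,0]
    - [-11.6,-18.4,7,1,0]
    - [-11.6,-18.4,7,1,0]

```text
time: 8.6
tool_pos: [466.6, 176.6, 308.8]
tcp_rot: [2.516, 1.567, -0.733]
contact_force: [1.0, 0.1, -4.3]
grip_width: 14.4
```

arm_command:
  moves:
    - [0,0,0,0,0]
    - [0,0,0,0,0]

```text
time: 8.8
tool_pos: [466.8, 175.8, 308.5]
tcp_rot: [2.278, 1.567, -0.972]
contact_force: [0.1, -0.6, -3.1]
grip_width: 14.8
```

```bash
python3 shot.py w8
```

```text
8.8 [466.81524849 175.77505657 308.51391215] [ 0.14984808 -0.62890086 -3.13103224] 14.84312160608944
```

View pics/w8.png

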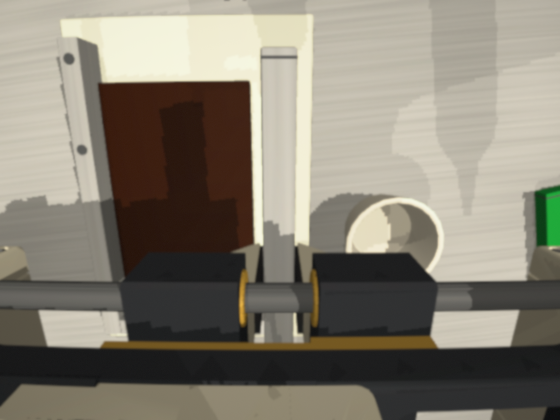

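Run:
```python
from h import *
crop('pics/w8.png',50,5,150,105,6,'pics/w8a.png')
crop('pics/w8.png',235,5,335,105,6,'pics/w8b.png')
crop('pics/w8.png',200,170,270,280,5,'pics/w8c.png')
```

```text
(no output)
```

View pics/w8a.png

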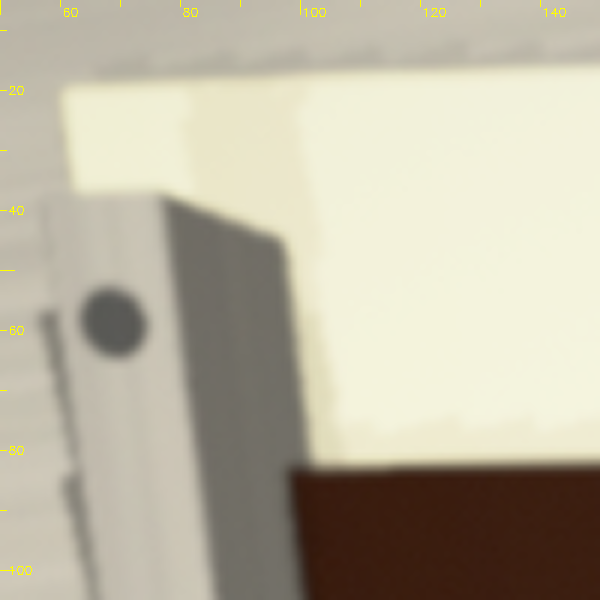

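View pics/w8b.png

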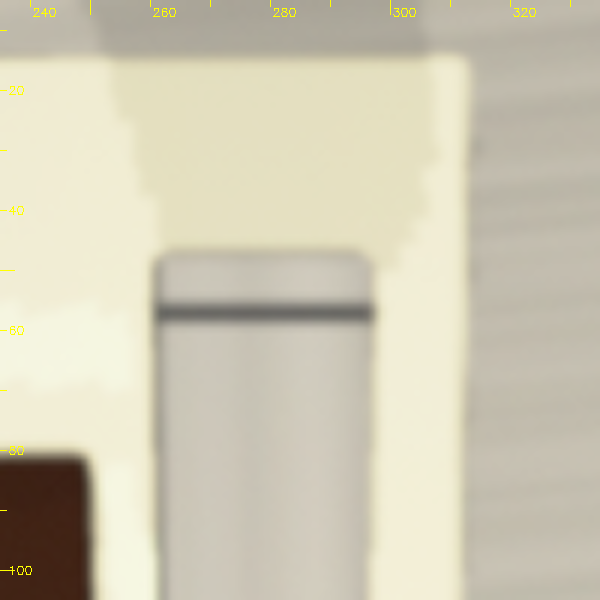

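View pics/w8c.png

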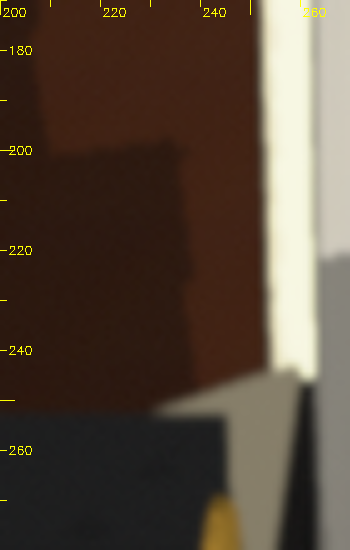

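```bash
cat > f8.py <<'E'
from fit import *
C['w8']=dict(np.load('w8.npz'))
a=[(150,90,8,62,88),(100,60,18,290,468),(130,60,38,162,195),(130,60,8,284,240)]
bb=[(150,-110,8,468,58),(100,-60,18,92,456)]
S=[('w8',a,6,(50,5)),('w8',bb,6,(235,5))]
x,e=solve(S,[476,254,-.11]);print(x.round(4),e.round(1).tolist())
x2,e=solve(S+[('top',tb,5,(145,130))],[476,254,-.11]);print(x2.round(4))
l=atz([(253.4,240)],18,**C['w8'])[0]
for q in(x,x2):
    c,s=np.cos(q[2]),np.sin(q[2]);d=l[:2]-q[:2];print('board coords of edge pt',c*d[0]+s*d[1],-s*d[0]+c*d[1])
r=ray([(279.0,46.7)],**C['w8'])[0];print('bar end px ok')
E
python3 f8.py
python3 - <<'E'
from go import *
o=bot.get_obs();print(tgt([0,0,0],-.11,o)[1:],o['tool_pos'])
E
```

```text
[ 4.735387e+02  2.557354e+02 -1.033000e-01] [[-1.5, -0.2], [-1.2, 0.9], [0.1, -0.6], [1.6, 0.3], [1.8, -0.5], [-0.2, 0.4]]
[ 4.737451e+02  2.554188e+02 -1.021000e-01]
board coords of edge pt -30.915957598182626 -59.68528190912959
board coords of edge pt -31.224569876684534 -59.354560556537585
bar end px ok
(np.float64(0.11), array([467.2, 175.2, 149.4]), np.float64(3.0335), array([ 0.0021, -0.0028, -1.    ])) [466.87987558 175.65019792 308.57153468]
```

Run:
```python
from fit import *
C['w8']=dict(np.load('w8.npz'))
def px2(q,s,o): return px(q,s,o)
A=atz([px((91,470),6,(235,5)),px((267,350),5,(200,170))],18,**C['w8']);d=A[0]-A[1];print('slab edge',A,np.arctan2(d[1],d[0]))
B=atz([px((157,400),6,(235,5)),px((316,330),5,(200,170))],145,**C['w8']);d=B[0]-B[1];print('bar L edge',B,np.arctan2(d[1],d[0]))
B=atz([px((157,260),6,(235,5)),px((373,260),6,(235,5)),px((265,250),6,(235,5))],145,**C['w8']);print(B)
D=atz([px((469,70),6,(235,5)),px((462,590),6,(235,5))],8,**C['w8']);d=D[0]-D[1];print('board',np.arctan2(d[1],d[0]))
```

```text
slab edge [[565.42790412 185.88830369  18.        ]
 [437.04334488 199.8551798   18.        ]] -0.10836321951833879
bar L edge [[556.77172719 172.14123862 145.        ]
 [486.25709639 179.80348666 145.        ]] -0.10823715256412668
[[565.53464149 171.08447829 145.        ]
 [563.99414434 156.76221314 145.        ]
 [565.37387961 163.85871606 145.        ]]
board -0.09865993241210597
```

arm_command:
  moves:
    - [3,-0.4,-0.4,0,0]
    - [6,-0.85,-0.5,0,0]
    - [8,-0.85,-0.5,0,0]
    - [9.5,-0.85,-0.5,0,0]
    - [10,-0.85,-0.5,0,0]
    - [10,-0.85,-0.5,0,0]

```text
time: 9.45
tool_pos: [473.1, 182.6, 208.1]
tcp_rot: [1.923, 1.568, -1.328]
contact_force: [-0.8, 0.1, -3.5]
grip_width: 14.6
```

```bash
python3 shot.py w9
python3 - <<'E'
from go import *
o=bot.get_obs();print(tgt([0,0,0],-.108,o)[1:],o['tool_pos'])
crop('pics/w9.png',225,20,325,120,6,'pics/w9b.png')
crop('pics/w9.png',225,160,325,260,6,'pics/w9c.png')
E
```

```text
9.45 [473.14196042 182.62827602 208.11010148] [-0.79383746  0.06731429 -3.47879813] 14.638365702454156
(np.float64(-0.06), array([473.7, 182.4,  49.7]), np.float64(3.0326), array([ 0.0023, -0.0027, -1.    ])) [473.37126637 182.82728047 208.86003793]
```

View pics/w9b.png

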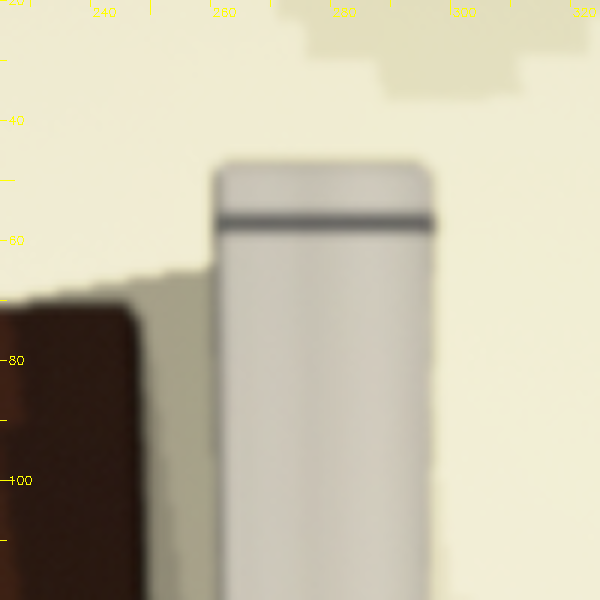

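View pics/w9c.png

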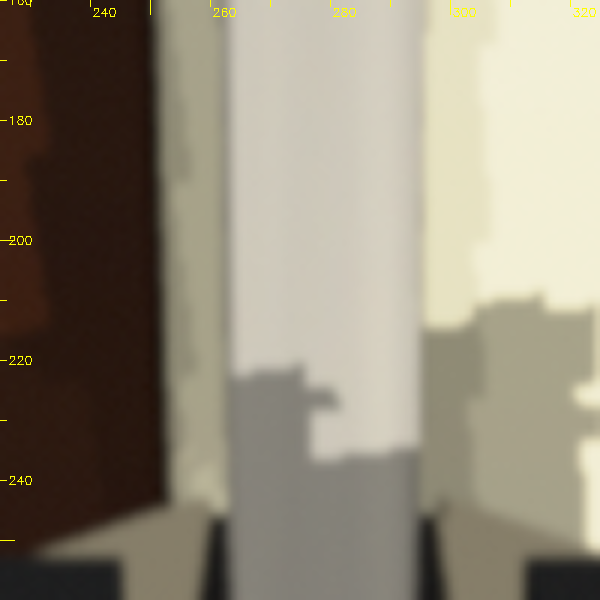

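```bash
cat > rel.py <<'E'
from fit import *
def rel(shot,zt,slabA,slabB,slabend,barA,barB,barend,a0=-.108):
    C=dict(np.load(shot+'.npz'))
    S=atz([slabA,slabB,slabend],18,**C);B=atz([barA,barB,barend],zt,**C)
    e=np.array([np.cos(a0),np.sin(a0)]);n=np.array([-e[1],e[0]])
    an=lambda P:np.arctan2(*(P[0]-P[1])[:2][::-1])
    print('ang slab',an(S),'bar',an(B)); print('along slab',S[:,:2]@e,'bar',B[:,:2]@e); print('lat slab',S[:,:2]@n,'bar',B[:,:2]@n)
E
python3 - <<'E'
from rel import *
b=lambda q:px(q,6,(225,20)); c=lambda q:px(q,6,(225,160))
rel('w9',45.4,b((144,450)),c((165,450)),b((110,304)),b((216,450)),c((232,350)),b((320,160)))
E
```

```text
ang slab -0.10665228511005126 bar -0.10055365143267427
along slab [532.8489976  460.09136964 544.07435948] bar [531.22765949 478.24478946 549.6196957 ]
lat slab [245.77520336 245.67714676 248.24848802] bar [238.59084907 238.19631286 231.45257151]
```

arm_command:
  moves:
    - [0.3,-0.25,0,0,0]
    - [0.55,-0.5,0,0,0]
    - [0.55,-0.5,0.2,0,0]
    - [0.55,-0.5,0.35,0,0]
    - [0.55,-0.5,0.35,0,0]

```text
time: 10.0
tool_pos: [470.1, 188.3, 203.5]
tcp_rot: [2.346, 1.567, -0.904]
contact_force: [0.1, -0.4, -2.5]
grip_width: 14.7
```

Run:
```python
from go import *
o=bot.get_obs();print(tgt([0,0,0],-.108,o)[1:],o['contact_force'],o['moment'])
```

```text
(np.float64(-0.04), array([470.5, 187.8,  44.3]), np.float64(3.0329), array([ 0.0022, -0.0028, -1.    ])) [ 0.0728405  -0.35143738 -2.48248191] [ 0.05228927  0.0334725  -0.03406284]
```

arm_command:
  moves:
    - [0.1,0,0.1,0,0]
    - [0.1,0,0.2,0,0]
    - [0.1,0,0.2,0,0]

```text
time: 10.3
tool_pos: [468.1, 188.5, 202.5]
tcp_rot: [2.341, 1.567, -0.909]
contact_force: [0.5, 0.2, -3.7]
grip_width: 14.6
```

arm_command:
  moves:
    - [0,0,0.1,0,0]
    - [0,0,0.15,0,0]
    - [0,0,0.15,0,0]

```text
time: 10.6
tool_pos: [467.4, 188.6, 202.9]
tcp_rot: [2.821, 1.565, -0.429]
contact_force: [4.8, -1.2, -4.1]
grip_width: 15.1
```

arm_command:
  moves:
    - [0,-0.1,0.05,0,0]
    - [0,-0.2,0.05,0,0]
    - [0,-0.2,0.05,0,0]

```text
time: 10.9
tool_pos: [467.5, 190.5, 203.1]
tcp_rot: [2.809, 1.564, -0.441]
contact_force: [4.4, -3.7, -2.9]
grip_width: 14.6
```

arm_command:
  moves:
    - [0,-0.1,0.05,0,0]
    - [0,-0.15,0.05,0,0]
    - [0,-0.15,0.05,0,0]

```text
time: 11.2
tool_pos: [467.4, 191.1, 203.1]
tcp_rot: [2.568, 1.563, -0.68]
contact_force: [4.2, -9.3, -3.4]
grip_width: 14.5
```

arm_command:
  moves:
    - [0.1,-0.05,0.05,0,0]
    - [0.2,-0.05,0.05,0,0]
    - [0.2,-0.05,0.05,0,0]

```text
time: 11.5
tool_pos: [467.3, 191.2, 201.6]
tcp_rot: [2.563, 1.562, -0.685]
contact_force: [3.4, -5.5, 0.7]
grip_width: 14.9
```

```bash
python3 shot.py w10
python3 - <<'E'
from go import *
o=bot.get_obs();print(tgt([0,0,0],-.108,o)[1:],o['contact_force'],o['moment'])
crop('pics/w10.png',225,20,325,120,6,'pics/w10b.png')
crop('pics/w10.png',225,160,325,260,6,'pics/w10c.png')
E
```

```text
11.5 [467.31950675 191.19289867 201.62410862] [ 3.41464003 -5.46548551  0.69858017] 14.902164153306476
(np.float64(0.06), array([468.5, 190.2,  42.4]), np.float64(3.0346), array([ 0.0072, -0.0059, -1.    ])) [ 3.44747713 -5.44986201  0.59028186] [-0.82307501 -0.27953663  0.06093404]
```

View pics/w10b.png

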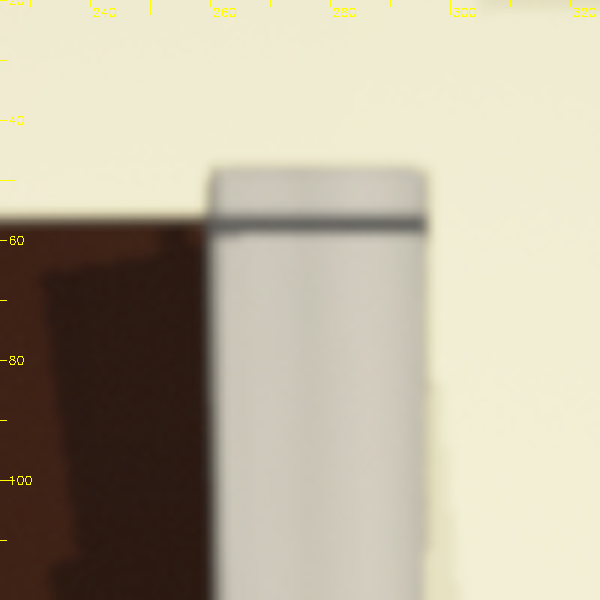

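View pics/w10c.png

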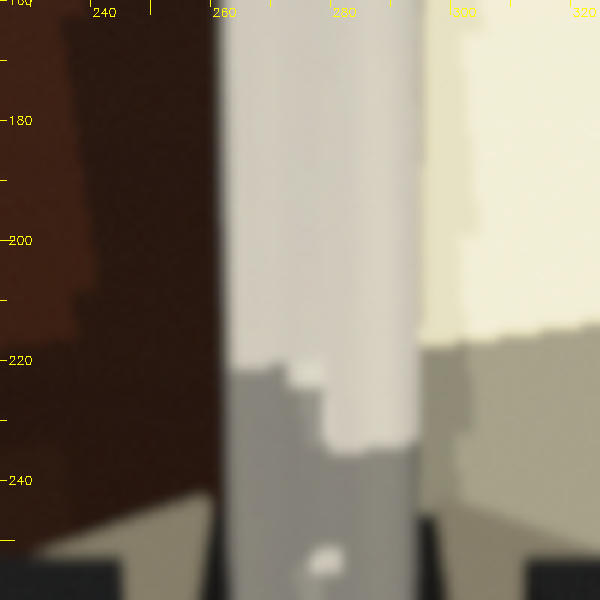

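Run:
```python
from rel import *
b=lambda q:px(q,6,(225,20)); c=lambda q:px(q,6,(225,160))
rel('w10',38,b((204,300)),b((204,400)),b((150,219)),b((211,400)),c((224,350)),b((318,167)))
```

```text
ang slab -0.12088929978584896 bar -0.10396257802417268
along slab [538.09637844 530.72016243 543.97128876] bar [528.96101338 472.26128941 543.85878575]
lat slab [248.11080305 248.20588257 252.17966629] bar [246.69608333 246.46716138 239.35400039]
```

arm_command:
  moves:
    - [0,0,0,0,0]
    - [0,0,0,0,0.18]
    - [0,0,0,0,0.22]
    - [0,0,0,0,0.3]
    - [0,0,0,0,0.3]
    - [0,0,0,0,0.3]

```text
time: 12.15
tool_pos: [467.2, 191.3, 201.6]
tcp_rot: [2.547, 1.562, -0.701]
contact_force: [0.1, 0.7, -0.2]
grip_width: 27.4
```

arm_command:
  moves:
    - [-1,0,0,0,0.3]
    - [-3,0,0,0,0.3]
    - [-6,0,0,0,0.3]
    - [-10,0,0,0,0.3]
    - [-14,0,0,0,0.3]
    - [-18,0,0,0,0.3]
    - [-18,0,0,0,0.3]

```text
time: 12.85
tool_pos: [466.6, 192.6, 387.9]
tcp_rot: [3.083, 1.552, -0.165]
contact_force: [0.1, 0.2, 0.1]
grip_width: 27.9
```

```bash
python3 shot.py w11
python3 - <<'E'
from go import *
print(tgt([0,0,0],-.108)[1:])
E
```

```text
12.85 [466.64864301 192.6415229  387.85046529] [0.10371861 0.15792985 0.10402166] 27.887746606967536
(np.float64(0.07), array([468.2, 191.8, 225.7]), np.float64(3.0348), array([ 0.0135, -0.0042, -0.9999]))
```

View pics/w11.png

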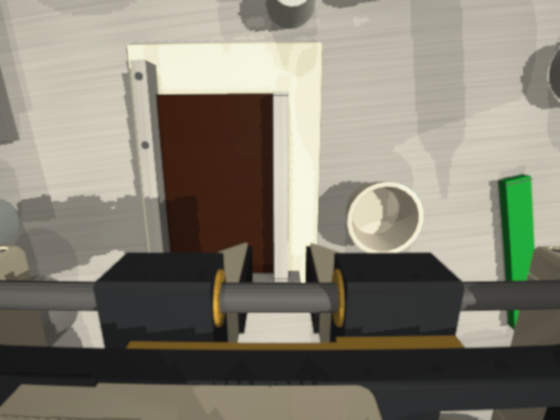

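Run:
```python
from go import *
from fit import rf
p=[471.91,-269.1,-.0896]
for z in (200,98.1):
    g=rf(p,[(75.4,-50,z)])[0]; print(g,tgt(g,p[2]))
print(bot.get_obs()['joint_positions'])
```

```text
[ 542.53353275 -325.64623437  200.        ] (array([  2.89,  50.65, -12.86]), np.float64(-0.98), array([468.2, 191.8, 225.7]), np.float64(3.0348), array([ 0.0135, -0.0042, -0.9999]))
[ 542.53353275 -325.64623437   98.1       ] (array([ 13.08,  50.62, -12.72]), np.float64(-0.98), array([468.2, 191.8, 225.7]), np.float64(3.0348), array([ 0.0135, -0.0042, -0.9999]))
[ 0.24153441  0.31897524  1.61585305 -0.00789477  1.19469904  1.92199634]
```

arm_command:
  moves:
    - [0,5,-1.5,0,0.32]
    - [0,10,-3,0,0.32]
    - [0,15,-4,0,0.32]
    - [0,20,-5,0,0.32]
    - [0,25,-6,0,0.32]
    - [0,30,-7.5,0,0.32]
    - [0,35,-9,-1,0.32]
    - [0,40,-10.5,-1,0.32]
    - [0,45,-12,-1,0.32]
    - [1,50,-12.8,-1,0.32]

```text
time: 13.9
tool_pos: [538.8, -303.2, 379.9]
tcp_rot: [2.955, 1.557, -0.276]
contact_force: [0.7, 0.2, -0.1]
grip_width: 29.3
```

Run:
```python
from go import *
from fit import rf
p=[471.91,-269.1,-.0896]
for z in (200,98.1):
    g=rf(p,[(75.4,-50,z)])[0]; print(g,tgt(g,p[2]))
```

```text
[ 542.53353275 -325.64623437  200.        ] (array([ 2.09,  2.16, -0.33]), np.float64(0.01), array([ 540.9, -303.8,  220.8]), np.float64(3.0522), array([ 0.0133, -0.0038, -0.9999]))
[ 542.53353275 -325.64623437   98.1       ] (array([12.27,  2.13, -0.19]), np.float64(0.01), array([ 540.9, -303.8,  220.8]), np.float64(3.0522), array([ 0.0133, -0.0038, -0.9999]))
```

arm_command:
  moves:
    - [0.5,1.5,-0.2,0,0.32]
    - [3,2.15,-0.3,0,0.32]
    - [5,2.15,-0.3,0,0.32]
    - [5,2.15,-0.3,0,0.32]
    - [5,2.15,-0.3,0,0.32]

```text
time: 14.4
tool_pos: [540.5, -324.5, 329.6]
tcp_rot: [3.029, 1.559, -0.202]
contact_force: [-0.4, 0.0, 0.7]
grip_width: 29.4
```

```bash
python3 shot.py w12
python3 - <<'E'
from fit import *
from go import tgt
C['w2']=dict(np.load('w12.npz'))
x=[471.91,-269.1,-.0896]
im=cv2.imread('pics/w12.png')
for y,L in((-50,135),(0,166)):
    q=proj(rf(x,[sl(-100.5+a,y+b,30) for a,b in((0,-7.5),(L,-7.5),(L,7.5),(0,7.5))]),**C['w2'])
    cv2.polylines(im,[np.int32(q*8)],True,(0,0,255),1,cv2.LINE_AA,3)
cv2.imwrite('pics/ov12.png',im)
g=rf(x,[(75.4,-50,98.1)])[0]; print(g,tgt(g,x[2]))
E
```

```text
14.4 [ 540.49478021 -324.51720037  329.61849047] [-0.42638674  0.04650072  0.72811574] 29.40055773231133
[ 542.53353275 -325.64623437   98.1       ] (array([7.34, 0.03, 0.14]), np.float64(0.05), array([ 542.9, -325.2,  171.5]), np.float64(3.0528), array([ 0.0137, -0.0039, -0.9999]))
```

View pics/ov12.png

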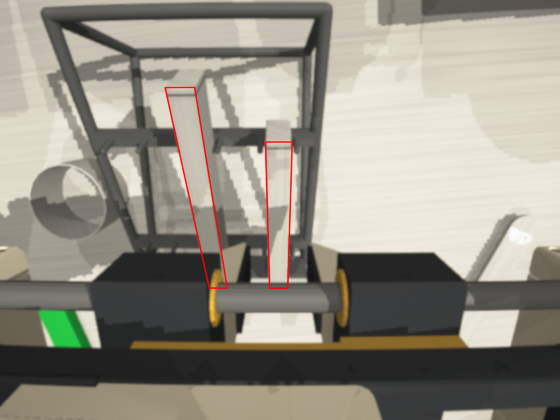

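arm_command:
  moves:
    - [3,0,0.1,0,0.32]
    - [5.5,0,0.1,0,0.32]
    - [6.8,0,0.1,0,0.32]
    - [7.4,0,0.1,0,0.32]
    - [7.4,0,0.1,0,0.32]
    - [7.4,0,0.1,0,0.32]

```text
time: 15.05
tool_pos: [541.2, -325.0, 258.0]
tcp_rot: [2.903, 1.554, -0.327]
contact_force: [0.2, 0.0, 0.6]
grip_width: 29.4
```

Run:
```python
from go import *
from fit import rf
x=[471.91,-269.1,-.0896]
g=rf(x,[(75.4,-50,98.1)])[0]; print(g,tgt(g,x[2]))
```

```text
[ 542.53353275 -325.64623437   98.1       ] (array([ 0.07, -0.01,  0.11]), np.float64(0.06), array([ 543.6, -325.8,   98.9]), np.float64(3.053), array([ 0.0155, -0.0053, -0.9999]))
```

arm_command:
  moves:
    - [0.1,0,0.1,0,0.1]
    - [0.1,0,0.1,0,0]
    - [0.1,0,0.1,0,0]
    - [0.1,0,0.1,0,0]
    - [0.1,0,0.1,0,0]

```text
time: 15.55
tool_pos: [540.2, -325.0, 257.8]
tcp_rot: [2.886, 1.553, -0.345]
contact_force: [-1.3, 1.3, 5.7]
grip_width: 14.8
```

arm_command:
  moves:
    - [-0.5,0,0,0,0]
    - [-1.5,0,0,0,0]
    - [-3,0,0,0,0]
    - [-5,0,0,0,0]
    - [-7.5,0,0,0,0]
    - [-10,0,0,0,0]
    - [-13,0,0,0,0]
    - [-16,0,0,0,0]
    - [-16,0,0,0,0]

```text
time: 16.45
tool_pos: [537.9, -324.2, 423.1]
tcp_rot: [2.774, 1.545, -0.456]
contact_force: [-0.1, -0.3, -1.2]
grip_width: 14.2
```

```bash
python3 shot.py w13
python3 - <<'E'
from go import *
print(tgt([520,-15,120],-.09))
E
```

```text
16.45 [ 537.89234406 -324.17635247  423.139651  ] [-0.07556506 -0.30208762 -1.20195219] 14.238628612380763
(array([ 13.78, -30.84,   5.12]), np.float64(0.08), array([ 540.9, -325.4,  261. ]), np.float64(3.053), array([ 0.02  , -0.0088, -0.9998]))
```

View pics/w13.png

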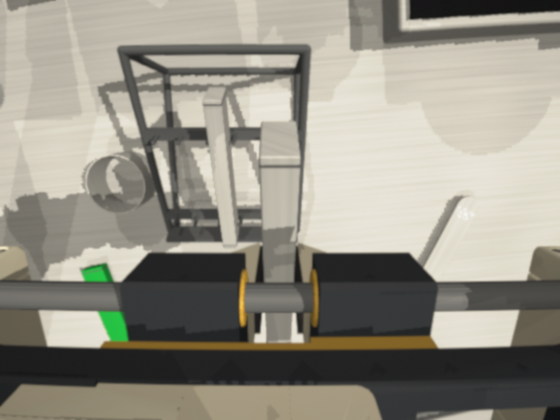

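arm_command:
  moves:
    - [0,-3,0.5,0,0]
    - [0,-7,1,0,0]
    - [0,-12,2,0,0]
    - [0,-17,3,0,0]
    - [0,-22,4,0,0]
    - [1,-27,5,0,0]
    - [5,-30.8,5.2,0,0]
    - [9,-30.8,5.2,0,0]
    - [12,-30.8,5.2,0,0]
    - [13.5,-30.8,5.2,0,0]

```text
time: 17.5
tool_pos: [514.2, -12.9, 277.6]
tcp_rot: [2.68, 1.556, -0.549]
contact_force: [-0.3, 0.1, -2.1]
grip_width: 14.4
```

Run:
```python
from go import *
print(tgt([520,-15,65],-.09), bot.get_obs()['contact_force'])
```

```text
(array([ 5.34,  0.03, -0.33]), np.float64(0.16), array([516.1, -14.1, 118.4]), np.float64(3.0543), array([ 0.0123, -0.0075, -0.9999])) [-0.32727306  0.13602579 -2.09844062]
```

arm_command:
  moves:
    - [3,0,0,0,0]
    - [4.8,0,0,0,0]
    - [5.4,0,0,0,0]
    - [5.7,0,0,0,0]
    - [6.0,0,0,0,0]
    - [6.3,0,0,0,0]
    - [6.6,0,0,0,0]
    - [6.6,0,0,0,0]

```text
time: 18.3
tool_pos: [516.7, -13.6, 213.5]
tcp_rot: [2.824, 1.549, -0.405]
contact_force: [4.3, 1.1, 4.4]
grip_width: 14.7
```

arm_command:
  moves:
    - [0.3,0,0,0,0]
    - [0.6,0,0,0,0]
    - [0.9,0,0,0,0]
    - [1.2,0,0,0,0]
    - [1.2,0,0,0,0]

```text
time: 18.8
tool_pos: [517.7, -13.9, 202.0]
tcp_rot: [2.844, 1.546, -0.385]
contact_force: [4.1, 0.5, 4.5]
grip_width: 14.5
```

arm_command:
  moves:
    - [0.3,0,0,0,0]
    - [0.6,0,0,0,0]
    - [0.75,0,0,0,0]
    - [0.75,0,0,0,0]

```text
time: 19.2
tool_pos: [517.6, -14.0, 194.1]
tcp_rot: [2.831, 1.547, -0.398]
contact_force: [3.3, 0.1, 2.1]
grip_width: 14.6
```

arm_command:
  moves:
    - [0.1,0,0,0,0]
    - [0.2,0,0,0,0]
    - [0.3,0,0,0,0]
    - [0.3,0,0,0,0]

```text
time: 19.6
tool_pos: [517.6, -14.0, 193.4]
tcp_rot: [2.833, 1.546, -0.396]
contact_force: [-4.1, 0.1, 26.7]
grip_width: 14.7
```

```bash
python3 shot.py w14
python3 - <<'E'
from go import *
print(tgt([520,-15,34],-.09))
crop('pics/w14.png',240,80,320,180,6,'pics/w14c.png')
E
```

```text
19.6 [517.59560544 -14.00656203 193.36219149] [-4.08251091  0.05227806 26.69244012] 14.671080710470962
(array([ 0.02, -0.04,  0.13]), np.float64(0.17), array([521.2, -15.5,  34.2]), np.float64(3.0545), array([ 0.0228, -0.0095, -0.9997]))
```

View pics/w14.png

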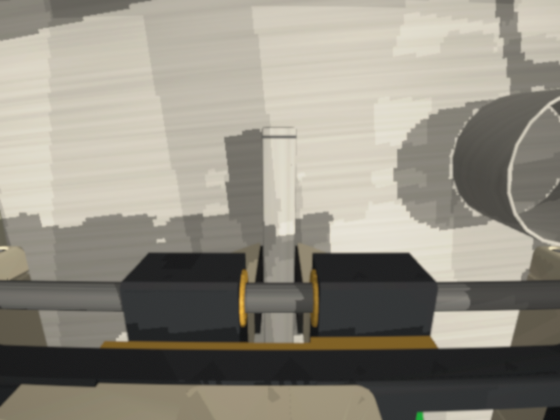

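View pics/w14c.png

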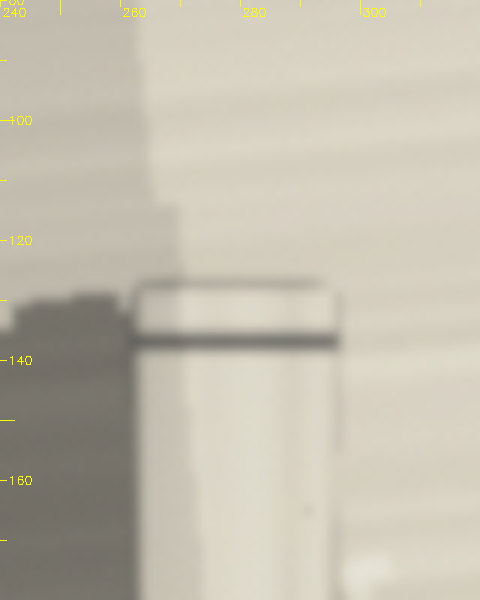

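Run:
```python
from fit import *
from go import tgt,bot
C['w']=dict(np.load('w14.npz'))
e=atz([px((236,283),6,(240,80))],30,**C['w']);print(e, e[0,:2]-np.array([521.2,-15.5]),np.hypot(*(e[0,:2]-np.array([521.2,-15.5]))))
b=[475.5,255,-.108]
# long ruler end measured along etc
g=rf(b,[(120,-12,140)])[0];print(g,tgt(g,b[2]+np.pi/2))
```

```text
[[588.34578735 -22.2950245   30.        ]] [67.14578735 -6.7950245 ] 67.48873326100671
[593.50735794 230.13509555 140.        ] (array([-10.64, -25.02,  -5.31]), np.float64(-88.8), array([521.2, -15.5,  34.2]), np.float64(3.0545), array([ 0.0228, -0.0095, -0.9997]))
```

arm_command:
  moves:
    - [-2,0,0,0,0]
    - [-6,0,0,0,0]
    - [-10,-2,-0.5,-8,0]
    - [-10.6,-6,-1.5,-16,0]
    - [-10.6,-10,-2.5,-25,0]
    - [-10.6,-14,-3.5,-33,0]
    - [-10.6,-18,-4,-42,0]
    - [-10.6,-21,-5,-50,0]
    - [-10.6,-24,-5.3,-58,0]
    - [-10.6,-25,-5.3,-67,0]

```text
time: 20.65
tool_pos: [588.9, 234.1, 296.6]
tcp_rot: [1.554, 1.55, -0.504]
contact_force: [0.4, -1.0, -1.9]
grip_width: 14.6
```

Run:
```python
from go import *
from fit import rf
b=[475.5,255,-.108]
g=rf(b,[(120,-12,120)])[0];print(g,tgt(g,b[2]+np.pi/2))
```

```text
[593.50735794 230.13509555 120.        ] (array([1.75, 0.23, 0.13]), np.float64(-21.73), array([591.8, 232.5, 137.4]), np.float64(-2.0581), array([ 0.0181, -0.01  , -0.9998]))
```

arm_command:
  moves:
    - [0.5,0.2,0.1,-8,0]
    - [1,0.2,0.1,-16,0]
    - [1.7,0.2,0.1,-21.7,0]
    - [1.7,0.2,0.1,-21.7,0]
    - [1.7,0.2,0.1,-21.7,0]

```text
time: 21.15
tool_pos: [589.9, 231.9, 278.5]
tcp_rot: [1.045, 1.552, -0.637]
contact_force: [-0.2, 0.4, -1.8]
grip_width: 14.7
```

```bash
python3 shot.py w15
python3 - <<'E'
from go import *
from fit import rf
b=[475.5,255,-.108]
g=rf(b,[(107.5,-7.5,42.3)])[0];print(g,tgt(g,b[2]+np.pi/2))
E
```

```text
21.15 [589.93075267 231.93816935 278.46173446] [-0.21633364  0.44073813 -1.83104199] 14.655608597281137
[581.56524287 235.95625418  42.3       ] (array([ 7.73, -1.31, -0.51]), np.float64(-0.18), array([592.7, 230.3, 119.9]), np.float64(-1.682), array([ 0.0161, -0.0105, -0.9998]))
```

View pics/w15.png

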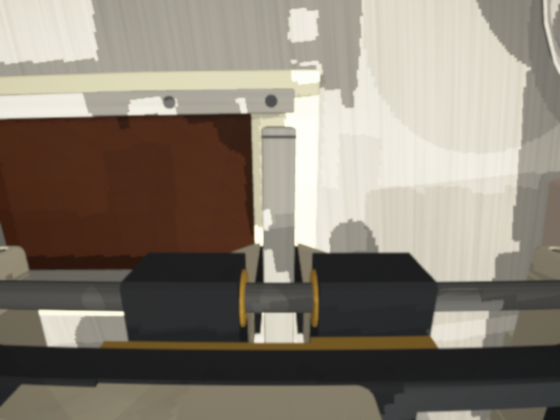

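Run:
```python
from h import *
crop('pics/w15.png',230,80,330,180,6,'pics/w15b.png')
crop('pics/w15.png',225,165,325,265,6,'pics/w15c.png')
```

```text
(no output)
```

View pics/w15b.png

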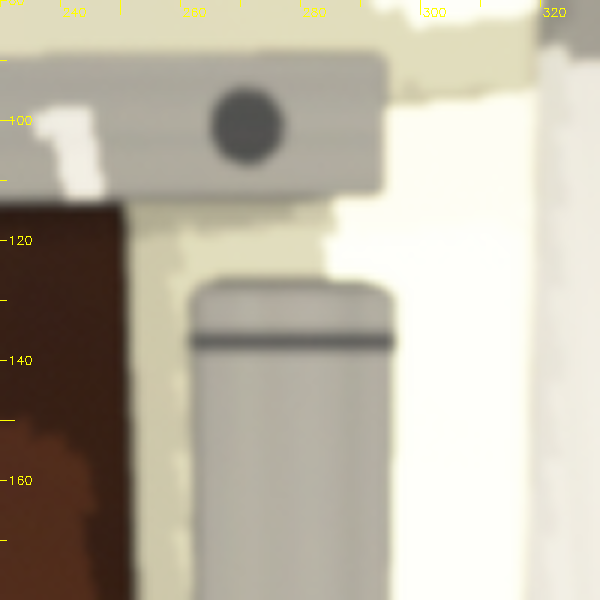

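View pics/w15c.png

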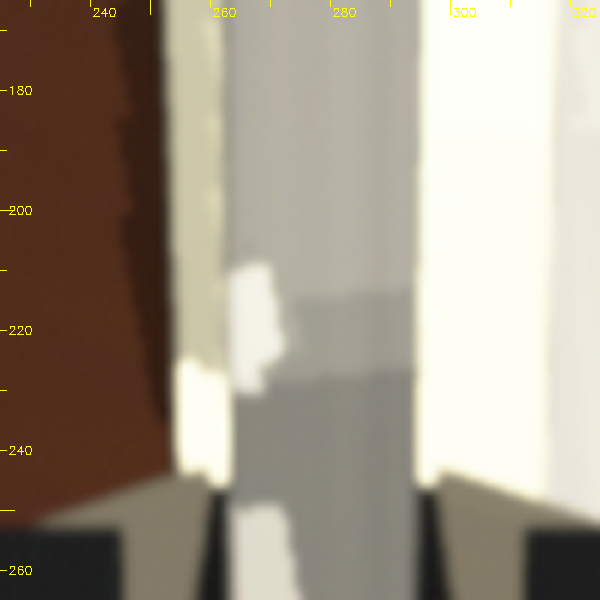

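```bash
cat > rel2.py <<'E'
from fit import *
def rel2(shot,zt,slabA,slabB,fence,barA,barB,barR,barend,a0=-.108+np.pi/2):
    C=dict(np.load(shot+'.npz'))
    S=atz([slabA,slabB],18,**C);F=atz(fence,38,**C);B=atz([barA,barB,barR,barend],zt,**C)
    e=np.array([np.cos(a0),np.sin(a0)]);n=np.array([-e[1],e[0]])
    an=lambda P:np.arctan2(*(P[0]-P[1])[:2][::-1])
    print('ang slab',an(S)-np.pi/2,'bar',an(B)-np.pi/2,'fence',an(F)); print('along fence',F[:,:2]@e,'bar',B[:,:2]@e); print('lat slab',S[:,:2]@n,'bar',B[:,:2]@n)
E
python3 - <<'E'
from rel2 import *
b=lambda q:px(q,6,(230,80)); c=lambda q:px(q,6,(225,165))
rel2('w15',115.7,b((128,300)),c((176,420)),[b((300,196)),b((20,206))],b((191,450)),c((230,250)),b((393,450)),b((292,278)))
E
```

```text
ang slab -0.10495541789471252 bar -0.09624599096667419 fence -0.07843617062369666
along fence [367.09637321 366.21246159] bar [349.7951626  326.84204525 349.72181402 361.69696487]
lat slab [-544.41596623 -544.6572558 ] bar [-555.07662939 -555.34643296 -569.46288051 -562.30326866]
```

arm_command:
  moves:
    - [2,-0.3,-0.2,-0.2,0]
    - [4,-0.7,-0.3,-0.2,0]
    - [6,-0.7,-0.3,-0.2,0]
    - [7,-0.7,-0.3,-0.2,0]
    - [7.4,-0.7,-0.3,-0.2,0]
    - [7.4,-0.7,-0.3,-0.2,0]

```text
time: 21.8
tool_pos: [584.9, 234.9, 205.0]
tcp_rot: [1.095, 1.552, -0.584]
contact_force: [-0.0, 0.1, -2.4]
grip_width: 14.6
```

```bash
python3 shot.py w16
python3 - <<'E'
from go import *
o=bot.get_obs();print(tgt([0,0,0],-.108+np.pi/2,o)[1:],o['contact_force'])
crop('pics/w16.png',230,80,330,180,6,'pics/w16b.png')
crop('pics/w16.png',225,165,325,265,6,'pics/w16c.png')
E
```

```text
21.8 [584.88905138 234.89495222 204.96537898] [-0.00562811  0.10550289 -2.35755816] 14.635914441072012
(np.float64(-0.01), array([587.8, 233.3,  46.4]), np.float64(-1.679), array([ 0.017 , -0.0103, -0.9998])) [-0.07014023 -0.55804972 -1.97343653]
```

View pics/w16b.png

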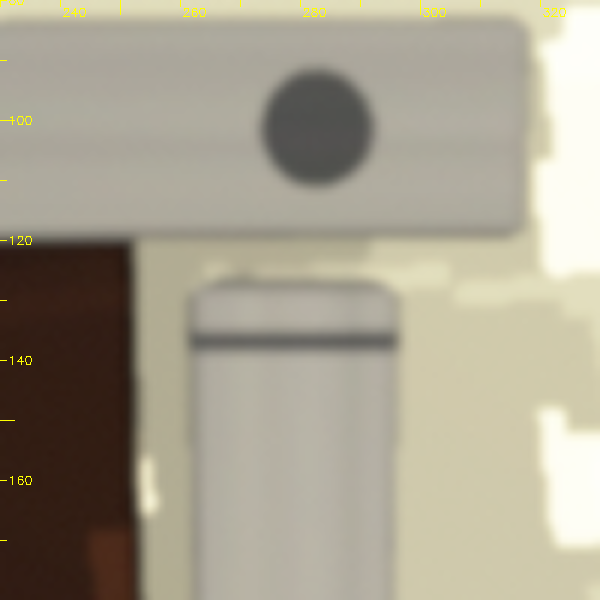

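View pics/w16c.png

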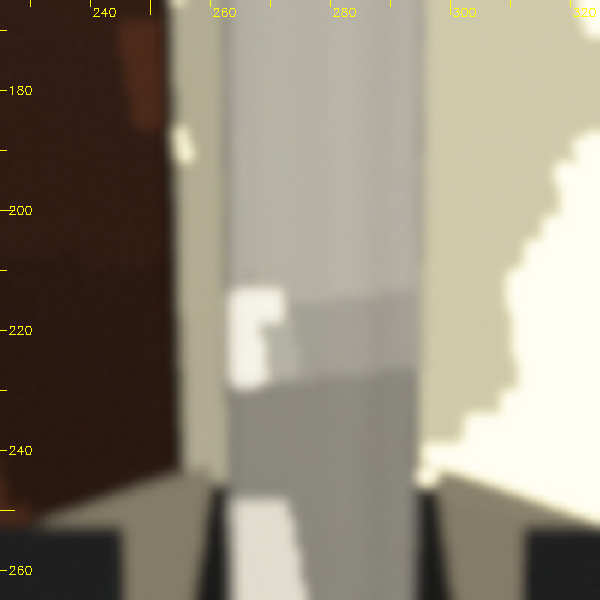

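Run:
```python
from rel2 import *
b=lambda q:px(q,6,(230,80)); c=lambda q:px(q,6,(225,165))
rel2('w16',42.2,b((133,300)),c((180,420)),[b((400,237)),b((20,238))],b((191,450)),c((229,250)),b((395,450)),b((292,278)))
```

```text
ang slab -0.10285369736999495 bar -0.0964662954483051 fence -0.10697687977666118
along fence [366.85815597 366.83044355] bar [352.24547867 329.29272313 352.21301941 364.1702913 ]
lat slab [-544.36029328 -544.6427827 ] bar [-549.76455547 -550.02929751 -564.29713666 -556.9568012 ]
```

arm_command:
  moves:
    - [0.15,-0.2,-0.1,0,0]
    - [0.25,-0.35,-0.2,0,0]
    - [0.25,-0.35,-0.3,0,0]
    - [0.25,-0.35,-0.35,0,0]

```text
time: 22.25
tool_pos: [581.9, 238.6, 203.2]
tcp_rot: [1.096, 1.551, -0.583]
contact_force: [-0.3, -4.4, -0.5]
grip_width: 15.2
```

arm_command:
  moves:
    - [0,0,-0.1,0,0]
    - [0,-0.1,-0.1,0,0]
    - [0,-0.15,-0.1,0,0]

```text
time: 22.55
tool_pos: [581.1, 238.9, 203.4]
tcp_rot: [1.082, 1.549, -0.597]
contact_force: [2.0, -5.7, -1.7]
grip_width: 14.7
```

arm_command:
  moves:
    - [0,-0.1,-0.05,0,0]
    - [0,-0.2,-0.05,0,0]
    - [0,-0.2,-0.05,0,0]

```text
time: 22.85
tool_pos: [579.7, 239.1, 203.6]
tcp_rot: [1.097, 1.547, -0.582]
contact_force: [3.6, -5.4, -2.1]
grip_width: 14.9
```

Run:
```python
from go import *
o=bot.get_obs();print(tgt([0,0,0],-.108+np.pi/2,o)[1:],o['contact_force'],o['moment'])
```

```text
(np.float64(-0.03), array([582.8, 237. ,  44.5]), np.float64(-1.6793), array([ 0.0198, -0.013 , -0.9997])) [ 3.56178576 -5.37280753 -2.10593353] [-0.82508446 -0.52703681 -0.07807291]
```

arm_command:
  moves:
    - [0.05,-0.1,-0.03,0,0]
    - [0.1,-0.15,-0.03,0,0]
    - [0.1,-0.15,-0.03,0,0]

```text
time: 23.15
tool_pos: [579.1, 239.2, 203.4]
tcp_rot: [1.155, 1.544, -0.524]
contact_force: [3.5, -6.1, -0.5]
grip_width: 14.7
```

```bash
python3 shot.py w17
python3 - <<'E'
from go import *
o=bot.get_obs();print(tgt([0,0,0],-.108+np.pi/2,o)[1:],o['contact_force'])
crop('pics/w17.png',230,80,330,180,6,'pics/w17b.png')
crop('pics/w17.png',225,165,325,265,6,'pics/w17c.png')
E
```

```text
23.15 [579.06357394 239.15569376 203.35379409] [ 3.50691757 -6.12458626 -0.54131005] 14.682569946657079
(np.float64(-0.04), array([582.7, 237.1,  44.2]), np.float64(-1.6794), array([ 0.023 , -0.0132, -0.9996])) [ 4.18844096 -5.09993384  0.69791813]
```

View pics/w17b.png

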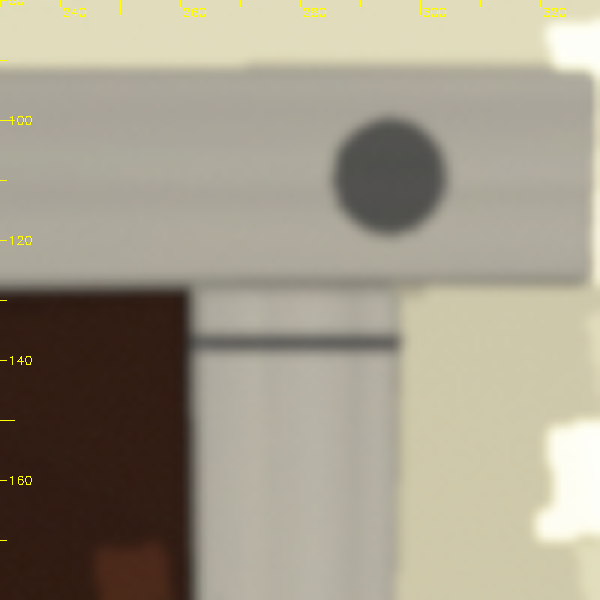

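View pics/w17c.png

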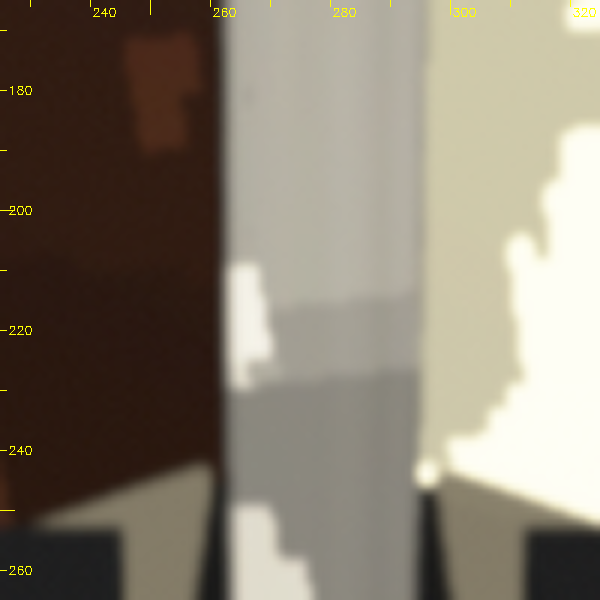

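arm_command:
  moves:
    - [0.1,-0.03,-0.03,0,0]
    - [0.2,-0.03,-0.03,0,0]
    - [0.25,-0.03,-0.03,0,0]
    - [0.25,-0.03,-0.03,0,0]

```text
time: 23.6
tool_pos: [579.1, 239.2, 201.6]
tcp_rot: [1.169, 1.543, -0.511]
contact_force: [-0.5, -5.8, 4.5]
grip_width: 14.5
```

```bash
python3 shot.py w18
python3 - <<'E'
from go import *
o=bot.get_obs();print(tgt([0,0,0],-.108+np.pi/2,o)[1:],o['contact_force'],o['moment'])
crop('pics/w18.png',230,80,330,180,6,'pics/w18b.png')
E
```

```text
23.6 [579.07051036 239.22317435 201.63918517] [-0.45630127 -5.77587123  4.48552656] 14.499603653734262
(np.float64(-0.04), array([582.9, 237.1,  42.5]), np.float64(-1.6795), array([ 0.0239, -0.0134, -0.9996])) [-0.76652005 -5.3120903   3.6296838 ] [-0.71019857 -0.04172353 -0.00615994]
```

View pics/w18b.png

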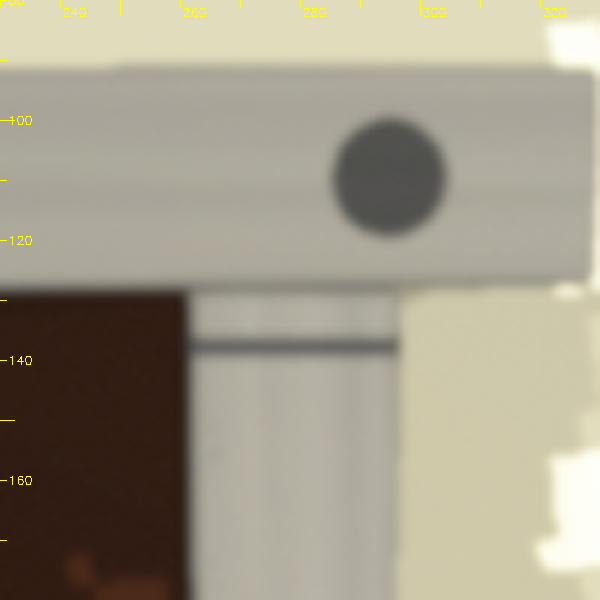

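Run:
```python
from rel2 import *
b=lambda q:px(q,6,(230,80)); c=lambda q:px(q,6,(225,165))
rel2('w18',38.2,b((187,300)),b((188,500)),[b((400,284)),b((20,289))],b((190,450)),b((190,320)),b((396,450)),b((292,292)))
```

```text
ang slab -0.11763264346275393 bar -3.26389193919045 fence -0.09761417534265782
along fence [367.08044371 366.80412465] bar [355.53990227 364.64301069 355.48786103 366.54900606]
lat slab [-544.15510251 -544.00038169] bar [-544.76900978 -544.8991866  -559.50807563 -552.06322368]
```

arm_command:
  moves:
    - [0,0,0,0,0]
    - [0,0,0,0,0.18]
    - [0,0,0,0,0.22]
    - [0,0,0,0,0.3]
    - [0,0,0,0,0.3]
    - [0,0,0,0,0.3]

```text
time: 24.25
tool_pos: [579.0, 239.4, 201.6]
tcp_rot: [1.17, 1.544, -0.509]
contact_force: [0.2, 0.2, 0.2]
grip_width: 27.5
```

arm_command:
  moves:
    - [-1,0,0,0,0.3]
    - [-3,0,0,0,0.3]
    - [-6,0,0,0,0.3]
    - [-10,0,0,0,0.3]
    - [-14,0,0,0,0.3]
    - [-16,0,0,0,0.3]
    - [-16,0,0,0,0.3]
    - [-16,0,0,0,0.3]

```text
time: 25.05
tool_pos: [574.9, 241.5, 361.7]
tcp_rot: [1.18, 1.543, -0.499]
contact_force: [-0.4, 1.1, -0.3]
grip_width: 28.2
```

```bash
python3 shot.py w19
python3 - <<'E'
from go import *
c=bot.capture('top');cv2.imwrite('pics/t19.png',c['frame'])
print(tgt(rot([0,0,0])@[560,120,300],-.108)) 
crop('pics/w19.png',120,60,340,260,3,'pics/w19c.png')
E
```

```text
25.05 [574.89307532 241.48763978 361.67654813] [-0.43109997  1.14364543 -0.31872342] 28.20509182924557
(array([-9.78, -0.3 , 12.16]), np.float64(89.97), array([578.2, 239.2, 200.9]), np.float64(-1.6793), array([ 0.0211, -0.014 , -0.9997]))
```

View pics/w19c.png

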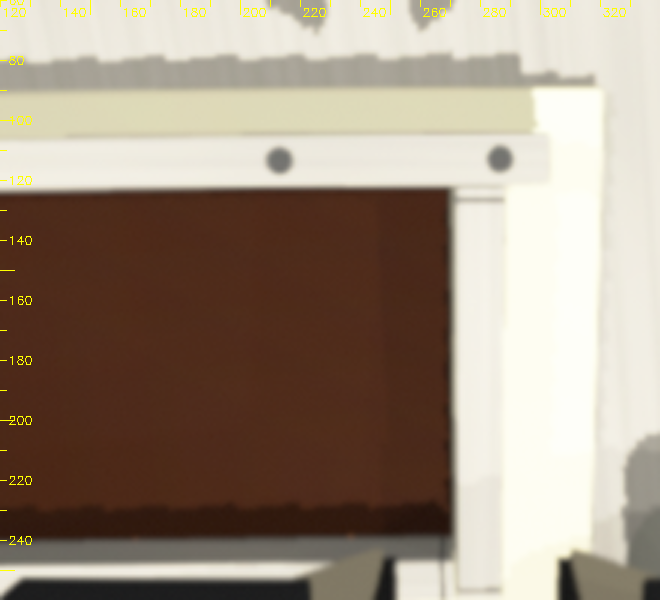

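View pics/t19.png

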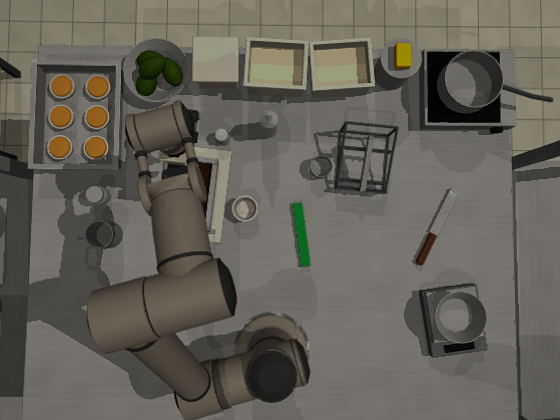

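arm_command:
  moves:
    - [-4,-2,2,0,0.3]
    - [-8,-4,4,0,0.3]
    - [-11,-6,6,0,0.3]
    - [-13,-8,8,0,0.3]
    - [-13,-8,9,0,0.3]
    - [-13,-8,9,0,0.3]
    - [-13,-8,9,0,0.3]
    - [-13,-8,9,0,0.3]

```text
time: 25.95
tool_pos: [483.6, 162.8, 487.4]
tcp_rot: [1.004, 1.548, -0.675]
contact_force: [-0.3, -0.3, -0.1]
grip_width: 27.5
```

```bash
python3 shot.py w20
python3 - <<'E'
from h import *
crop('pics/w20.png',150,40,350,240,3,'pics/w20c.png')
E
```

```text
25.95 [483.5832728  162.83065354 487.41860951] [-0.31236442 -0.27133527 -0.09514983] 27.485378510101278
```

View pics/w20.png

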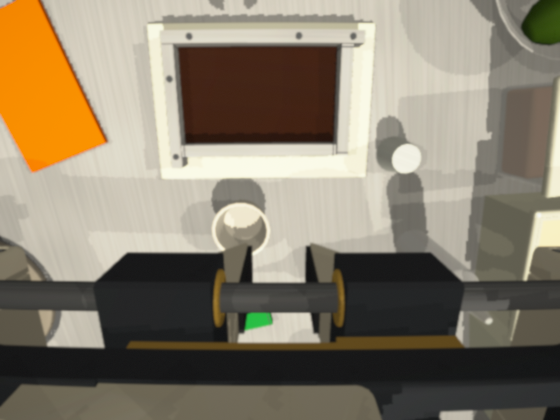

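Run:
```python
from h import *
crop('pics/w20.png',160,120,260,185,7,'pics/w20a.png')
crop('pics/w20.png',270,15,370,95,7,'pics/w20b.png')
crop('pics/w20.png',270,90,370,180,6,'pics/w20d.png')
```

```text
(no output)
```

View pics/w20a.png

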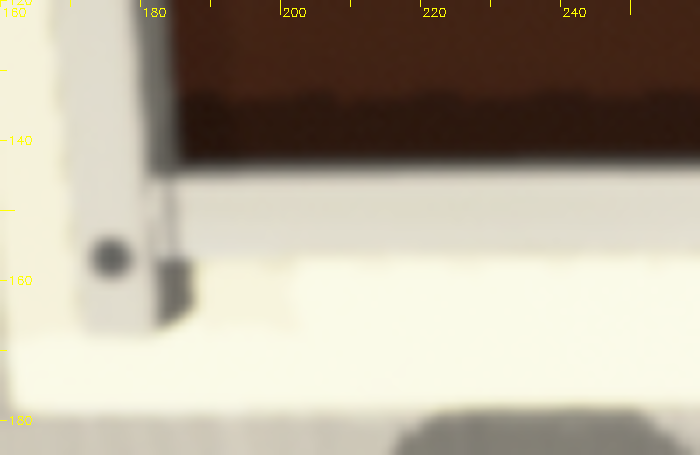

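View pics/w20b.png

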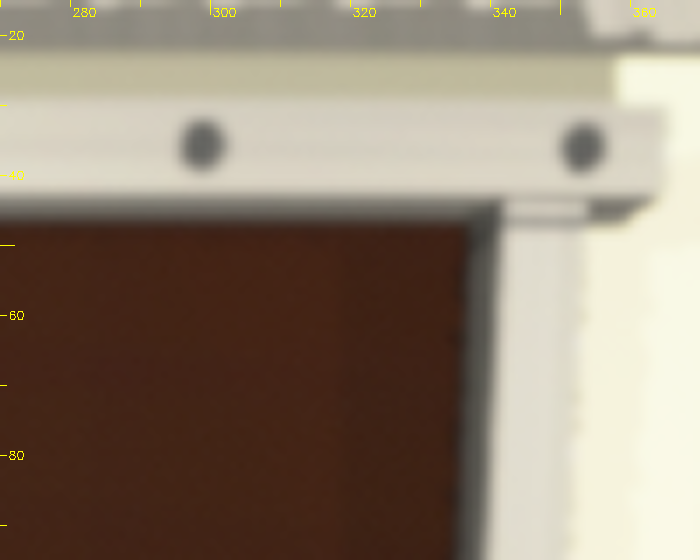

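View pics/w20d.png

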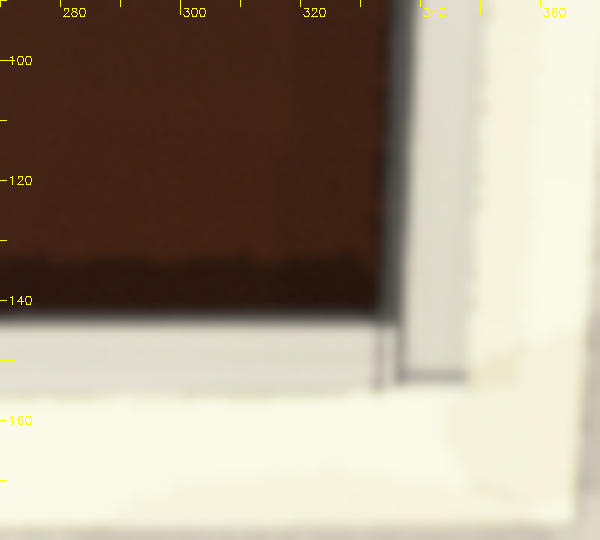

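Run:
```python
from fit import *
D=dict(np.load('w20.npz'))
A=lambda q:px(q,7,(160,120));B=lambda q:px(q,7,(270,15));Q=lambda q:px(q,6,(270,90))
a0=-.108;e=np.array([np.cos(a0),np.sin(a0)]);n=np.array([-e[1],e[0]])
def L(nm,p,z=38):
    P=atz(p,z,**D)[:,:2];d=P[-1]-P[0];print(nm,'ang',round((np.arctan2(d[1],d[0])-a0+np.pi/4)%(np.pi/2)-np.pi/4,4),'x',(P@e).round(1),'y',(P@n).round(1))
L('fence long inner',[B((20,195)),B((400,196))])
L('fence short inner',[A((137,30)),A((152,250))])
L('long inner',[A((200,172)),Q((350,326))])
L('long outer',[A((250,258)),Q((350,392))])
L('short inner',[B((500,240)),Q((402,330))])
L('short outer',[B((581,300)),Q((469,370))])
L('short ends',[B((540,200)),Q((435,383))])
L('long ends',[A((147,215)),Q((398,360))])
L('slab z18 right',[B((466,260)),Q((378,270))],18)
L('slab/fence left z18',[A((178,60)),A((184,150))],18)
```

```text
fence long inner ang 0.004 x [462.8 527.6] y [365.8 366. ]
fence short inner ang -0.0102 x [344.9 344.5] y [271.6 232.1]
long inner ang -0.0013 x [354.4 533.6] y [246.2 246. ]
long outer ang 0.0082 x [362.5 534.2] y [230.5 231.9]
short inner ang -0.0016 x [545.1 544.9] y [359.2 245.2]
short outer ang 0.0025 x [559.6 559.9] y [349.8 236.6]
short ends ang 0.0073 x [551.7 552.6] y [365.7 233.8]
long ends ang 0.0013 x [344.1 544.3] y [238.5 238.8]
slab z18 right ang -0.0019 x [543.  542.8] y [359.2 256.4]
slab/fence left z18 ang -0.0069 x [346.7 346.6] y [265.3 248.5]
```

Run:
```python
from plant import bot
print(bot.close_job(), bot.get_obs()['time'])
```

```text
the job is handed in; nothing more can be done
the job is handed in; nothing more can be done
```

The frame is closed and the job is handed in, at about 26 s of the 72 s allowed. `close_job()` gives no verdict, so the figures below are my own measurements.

**What I did:** I lifted the 200 mm ruler from the +y lane and the 135 mm ruler from the −y lane. Each came out nose-up, so I pressed it level on bare bench before placing it. I set the long one down flush along the slab's long side with its end against the short leg. The short one went flush across the open end, against the long leg. The push forces I read at the wrist were about 10 N at most, and the gripper's fingers stayed about 5 mm above the slab.

**Last checks** (wrist picture with the arm clear, good to 1–2 mm):
- **Long ruler:** its end is within about 0.6 mm of the short leg, it touches the slab to within about 0.3 mm, and its inner edge is parallel within 0.002 rad.
- **Short ruler:** its inner face is within about 0.3 mm of the slab end's nominal place, its end is within about 0.3 mm of the long leg, and it is parallel within 0.003 rad.
- **Spare and bystanders:** in the top picture the spare ruler is still in the rack, and the bystanders I could see stand where they were.

**Checks that disagreed:**
- The long ruler's outer edge read 0.008 rad off parallel.
- The direct reading of the slab's own open end came out about 2 mm further from the short ruler than the fence-based one. I trusted the fence, because closer views during placing had agreed with it.
- The short ruler's ends measured about 132 mm apart instead of 135.
- The tool had drifted about 0.02 rad off vertical by the last release. The short ruler looked flat and flush afterwards, but I did not measure its upright tilt separately.

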